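# Probe a circuit board after clearing it

## Robot

A 7-joint arm with a two-finger parallel gripper is mounted at the origin on a cart in front of the work surface, level with it; the furniture and walls round the work are solid. World frame = base frame: x ahead of the robot, y to its left, z up, the work surface at z = 0. Lengths are in mm, angles in degrees, forces in N, time in s.
With the tool pointing down it reaches from about 400 to 850 mm from the base axis. Payload 4.4 kg.
Tool frame: the origin (TCP) lies at the very end of the fingers, on their centre line; the grasp point (between the pads) lies 19 mm behind it; z points along the fingers, y is the line along which they close (so a half turn about z gives the same grasp; the last joint's range is limited). The gripper opens to 94 mm and grips with 3 to 60 N. Pads are 16 mm wide; open, the fingers measure 119 mm over their backs; the gripper's body (75 mm by 177 mm) begins 78 mm behind the grasp point.
Start: joints at [-77.452, 36.005, 2.206, 86.941, -1.547, 57.084, -1.146], TCP at [182.602, 623.839, 205.478] pointing down, gripper open.
Joint ranges: [-175.42, 175.42], [-21.48, 121.26], [-71.46, 75.88], [10.55, 141.38], [-63.04, 243.04], [13.31, 113.54], [-168.57, 168.57]. Speed limits (degrees/s): [147.25, 147.25, 180, 180, 180, 180, 180].

## Interface

Orientations are given as [roll, pitch, yaw] about the fixed x, y, z axes, in that order (R = Rz(yaw) Ry(pitch) Rx(roll)).
In Python, from station import manip gives the robot as it stands.
- The arm moves only by the tool move_arm, never from a script. Its argument "rows" is a list of rows, each an object of numbers: "dx", "dy", "dz": the shift along the tool's x, y, z in mm; "spin": the turn about the tool's z in degrees. In form: [{"dx": .., "dy": .., "dz": .., "spin": ..}, ...]. A call has 1 to 5 rows; each row shifts and turns the commanded pose from where the row before left it, along the tool's axes as they then stand; what a row does not reach is not made up. A row lasts 1/12 s, in which the tool goes at most 41.7 mm and 7.16 degrees, less where a joint would pass 70% of its speed; a pose out of reach is approached as far as the arm can. A call with a gripper value outside its range is refused whole. "claw" is the finger opening in mm, from 0 to 94, set as the call begins (left out, the last holds). The fingers move at their own pace and stop on an object; the grip force is fixed at half the most. Time passes only in rows, so rows that do not move let the fingers close. It gives the time, the measured TCP pose, the force, the opening and the grip force at its end, in the units of the state.
- manip.sense(): the state, without advancing time (a new reading comes with each control period).
- manip.capture(name): name is "side" or "top" or "wrist"; returns the picture (480x640x3 uint8, red, green, blue); there is no depth.
- manip.calibration(name): a dict with "intrinsics" (3x3 intrinsics, pixels), "R" (3x3) and "t" (3): a world point X has camera coordinates R X + t; the wrist camera has in their place "hand_eye" (4x4, takes a point from camera to tool coordinates, whose origin is the TCP and whose axes are the flange's). Camera axes: x right, y down, z forward; pixel columns grow to the right and rows downward; lengths in mm; the calibration is good to about 2 mm. The wrist camera is an equidistant fisheye: a pixel r from the principal point sees the ray r / f radians off the axis. A picture is of the moment at which its call begins: read the wrist's pose just before it. calibration takes no time and is no camera call.
- manip.job_done(): hands the job in; it is judged then, once.
Trained networks look in the newest picture that a camera, given by its name, has taken for a name from the list of things; names that differ only in an ending like _2 or _b are one class to them, and where a whole thing is asked for, a point or a joint stands for the part that bears it (a point fixed in the world has none). Each returns a list of dicts, best first, with "score" (0 to 1); they miss things now and then, are a little off and sometimes report something else, mostly with a low value. They report only what shows in the picture. A call takes as long as a camera call.
- manip.boxes_of(camera, thing): "at" ([x, y, z] in mm, in the coordinates of the camera as it stood for that picture, good to about 4 mm: the middle of the surface that is visible of it).
- manip.landmark_of(camera, thing): "at" ([x, y, z] in mm, in the coordinates of the camera as it stood for that picture, good to about 4 mm: a listed point, or the origin of a listed thing).
The state is a dict: "time_s": time; "joints": joint angles; "qvel": joint speeds; "joint_torque": joint torques, N m; "eef_pos": TCP position; "orientation": TCP orientation; "ft_force": force on the tool from outside, world axes, zero at the start; "wrist_torque": the same for the moment, N m; "gripper_width": finger opening in mm; "grip_force": force on a finger pad.
Only numpy, scipy, OpenCV 4.12 (cv2) and the standard library are available. Lean on these libraries where they do the work, as an engineer would, in place of code of your own. Each camera call takes 0.05 s, during which the arm holds its last target. There are 200 camera calls.

## Task

Tools have been left lying on the circuit board: clear every one of them into the blue tray. Then take the probe from its stand and, holding it upright, press its spring tip gently on the gold pad of each coloured test point for about a second, in the order red, yellow, green, blue. At the end the probe stands upright in its stand again, its guard on the top plate, the tools still lie in the tray, and the things behind the board have been left alone.

Things in the scene. Friction and masses are not known exactly. Their poses are not given: they have to be found in the camera images.
- board: dark green circuit board on a steel-edged carrier, 160 x 380 x 14 mm, fixed to the worktop, long side along its y. Origin at the centre of the underside; top face 14 mm above the worktop. A steel rim 6 mm wide stands 5 mm above the board along each short end. Four coloured test points in a row along y, about 80 mm apart; which colour is where changes.
- tool_tray: open blue plastic tray, outside 200 (x) x 170 (y) x 35 mm high, walls and floor about 4 mm thick, fixed to the worktop beside the board, left or right; origin at the centre of its underside.
- stand: grey probe stand, fixed to the worktop on the other side of the board: foot 90 x 90 x 8 mm, two upright cheeks, and a 70 x 70 mm top plate with a 24 mm round hole through its middle. Top of the plate 92 mm above the worktop. Origin at the centre of its underside, straight below the hole.
- probe: test probe, 146 mm long, 90 g, upright in the stand. Origin: centre of the underside of the finger guard; z points up along the probe. Red handle 20 x 20 mm (z 5 to 76 mm, black bands), black round guard 40 mm across (z 0 to 5), black shank 12 mm thick (z 0 to -45), steel spring tip 5 mm thick down to z = -70 mm. The guard rests on the stand's top plate; shank and tip hang through the hole.
- tip_end (a point): the end of the probe's spring tip, 70 mm below the probe's origin when the spring is out
- probe_tip (a joint): how far the spring tip is pushed into the probe, m: 0 out, 0.010 fully in; about 1.2 N starts it and 7 N pushes it fully in; it springs back.
- point_red_pad (a point): centre of the upper face of the red test point: a flat red disc 44 mm across and 3 mm high fixed on the board, top 17 mm above the worktop, with a round gold pad 16 mm across at its middle. A tool may lie across it.
- point_yellow_pad (a point): centre of the upper face of the yellow test point: a flat yellow disc 44 mm across and 3 mm high fixed on the board, top 17 mm above the worktop, with a round gold pad 16 mm across at its middle. A tool may lie across it.
- point_green_pad (a point): centre of the upper face of the green test point: a flat green disc 44 mm across and 3 mm high fixed on the board, top 17 mm above the worktop, with a round gold pad 16 mm across at its middle. A tool may lie across it.
- point_blue_pad (a point): centre of the upper face of the blue test point: a flat blue disc 44 mm across and 3 mm high fixed on the board, top 17 mm above the worktop, with a round gold pad 16 mm across at its middle. A tool may lie across it.
- cutters: small side cutters with two red sleeved handles, about 129 x 53 x 14 mm, 85 g; the handles run side by side along y from -29 to +63 mm, 44 mm over both at y = 0 to 20 mm (grip across both), jaws at -y. It lies flat, long axis = its y; its origin is at mid-length on its underside. It may be absent (None).
- brush: flux brush with brown wooden handle, 148 x 15 x 8 mm, 20 g; bristles at -y; grip across the handle at y = 0 to 20 mm. It lies flat, long axis = its y; its origin is at mid-length on its underside. It may be absent (None).
- yellow_driver: precision screwdriver with yellow round handle, 143 mm long, 35 g; handle 13 mm thick from y = -8 to +68 mm, thin blade at -y; can roll; its origin is 6 mm below its axis when as built. Grip across the handle at y = 15 to 25 mm. It lies flat, long axis = its y; its origin is at mid-length on its underside. It may be absent (None).
- red_driver: precision screwdriver with red round handle, 153 mm long, 35 g; handle 13 mm thick from y = -8 to +68 mm, thin blade at -y; can roll; its origin is 6 mm below its axis when as built. Grip across the handle at y = 15 to 25 mm. It lies flat, long axis = its y; its origin is at mid-length on its underside. It may be absent (None).
- multimeter: yellow and black multimeter, 128 x 68 x 37 mm, stands behind the board; leave it alone. Origin at the centre of its underside.
- jar: amber jar with yellow lid, 50 mm across, 52 mm high, behind the board; leave it alone. Origin at the centre of its underside.
- cleaner: white bottle with blue cap, 46 mm across, 117 mm high, at the back right; leave it alone. Origin at the centre of its underside.

How it is judged (in metres and radians):
On the way, in this order (a step that is already met when the one before it is completed fails the run):
1. all the tools have been cleared from the board and lie in the tool tray (x of cutters in the frame of tool_tray between -0.085 and 0.085 m and y of cutters in the frame of tool_tray between -0.075 and 0.075 m and z of cutters in the frame of tool_tray between -0.01 and 0.05 m and x of brush in the frame of tool_tray between -0.085 and 0.085 m and y of brush in the frame of tool_tray between -0.075 and 0.075 m and z of brush in the frame of tool_tray between -0.01 and 0.05 m and x of yellow_driver in the frame of tool_tray between -0.085 and 0.085 m and y of yellow_driver in the frame of tool_tray between -0.075 and 0.075 m and z of yellow_driver in the frame of tool_tray between -0.01 and 0.05 m and x of red_driver in the frame of tool_tray between -0.085 and 0.085 m and y of red_driver in the frame of tool_tray between -0.075 and 0.075 m and z of red_driver in the frame of tool_tray between -0.01 and 0.05 m and linear speed of each of cutters, brush, yellow_driver, red_driver below 0.05 m/s), for 0.2 s.
2. the held probe's spring tip is pressed on the gold pad of the red test point (distance between tip_end and point_red_pad below 0.0085 m and contact force between probe_tip and point_red above 0.5 N and value of joint probe_tip above 0.0008 m and angle between probe's own z axis and vertical below 0.4 rad and contact force between the fingers and probe above 0.5 N), for 0.4 s.
3. the held probe's spring tip is pressed on the gold pad of the yellow test point (distance between tip_end and point_yellow_pad below 0.0085 m and contact force between probe_tip and point_yellow above 0.5 N and value of joint probe_tip above 0.0008 m and angle between probe's own z axis and vertical below 0.4 rad and contact force between the fingers and probe above 0.5 N), for 0.4 s.
4. the held probe's spring tip is pressed on the gold pad of the green test point (distance between tip_end and point_green_pad below 0.0085 m and contact force between probe_tip and point_green above 0.5 N and value of joint probe_tip above 0.0008 m and angle between probe's own z axis and vertical below 0.4 rad and contact force between the fingers and probe above 0.5 N), for 0.4 s.
5. the held probe's spring tip is pressed on the gold pad of the blue test point (distance between tip_end and point_blue_pad below 0.0085 m and contact force between probe_tip and point_blue above 0.5 N and value of joint probe_tip above 0.0008 m and angle between probe's own z axis and vertical below 0.4 rad and contact force between the fingers and probe above 0.5 N), for 0.4 s.
At the end, for the whole second after the job is handed in: every tool present lies at rest in the tray (its mid-point inside the walls and less than 50 mm above the tray's underside); the probe stands upright in the stand within 6 degrees, within 10 mm of the hole's axis, its guard on the top plate (-6 to +6 mm), at rest (x of cutters in the frame of tool_tray between -0.085 and 0.085 m and y of cutters in the frame of tool_tray between -0.075 and 0.075 m and z of cutters in the frame of tool_tray between -0.01 and 0.05 m and x of brush in the frame of tool_tray between -0.085 and 0.085 m and y of brush in the frame of tool_tray between -0.075 and 0.075 m and z of brush in the frame of tool_tray between -0.01 and 0.05 m and x of yellow_driver in the frame of tool_tray between -0.085 and 0.085 m and y of yellow_driver in the frame of tool_tray between -0.075 and 0.075 m and z of yellow_driver in the frame of tool_tray between -0.01 and 0.05 m and x of red_driver in the frame of tool_tray between -0.085 and 0.085 m and y of red_driver in the frame of tool_tray between -0.075 and 0.075 m and z of red_driver in the frame of tool_tray between -0.01 and 0.05 m and horizontal distance between probe and stand below 0.01 m and z of probe in the frame of stand between 0.086 and 0.098 m and angle between probe's own z axis and vertical below 0.1 rad and linear speed of each of probe, cutters, brush, yellow_driver, red_driver below 0.02 m/s); the robot touches nothing.
It fails at once if the multimeter is shoved more than 2 cm (distance of multimeter from where it was at the start of the episode above 0.02 m).
It fails at once if the amber jar is shoved more than 2 cm (distance of jar from where it was at the start of the episode above 0.02 m).
It fails at once if the cleaner bottle is shoved more than 2 cm (distance of cleaner from where it was at the start of the episode above 0.02 m).
It fails at once if the probe is pressed on a test point with more than 20 N (contact force between probe and point_red above 20 N or contact force between probe and point_yellow above 20 N or contact force between probe and point_green above 20 N or contact force between probe and point_blue above 20 N).
Of cutters, brush, yellow_driver, red_driver only 3 to 4 are there at a start; the rules pass over those that are not, and their reading is None.
At some moment in a run one of cutters, brush, yellow_driver, red_driver may be knocked a few centimetres aside while the robot is not near it.
It also fails if it takes over 192 s, if anything falls off the work surface, if the arm or the gripper's body presses on something with over 40 N, if the wrist force passes 120 N, or if a joint passes its speed limit or range.

## Working session

There is one attempt and no reset: what is moved stays moved. The work goes in short steps, Python scripts to look and compute and a tool call to move; the robot and the scene stay as the last step left them, time stands still between calls to the robot, and variables do not carry over. Pictures are saved under pics/ and viewed, at most 14 in all, crops included, and the job is handed in when it is done.

Besides the shell and the picture viewer there is one more tool, called after ">>>" as name(argument=value, ...), one argument or row to a line, values as JSON. move_arm: Moves the arm, as the interface text tells. Its arguments: {"type":"object","properties":{"rows":{"type":"array"},"claw":{"type":"number"}},"required":["rows"]}

```bash
mkdir -p pics; ls; cat > h.py <<'E'
import numpy as np, cv2
from station import manip
from scipy.spatial.transform import Rotation as Ro
def pose():
    s=manip.sense(); return Ro.from_euler('xyz',s['orientation'],degrees=True).as_matrix(), np.array(s['eef_pos'])
def snap(c,f=None):
    P=pose(); im=manip.capture(c)
    if f: cv2.imwrite('pics/'+f,cv2.cvtColor(im,cv2.COLOR_RGB2BGR))
    return im,P
def toworld(c,p,P=None):
    k=manip.calibration(c); p=np.array(p,float)
    if c=='wrist':
        H=np.array(k['hand_eye']); return P[0]@(H[:3,:3]@p+H[:3,3])+P[1]
    return np.array(k['R']).T@(p-np.array(k['t']))
def ray(c,px,z,P=None):
    "pixel -> world point at height z"
    k=manip.calibration(c); K=np.array(k['intrinsics'])
    x=(px[0]-K[0,2])/K[0,0]; y=(px[1]-K[1,2])/K[1,1]
    if c=='wrist':
        r=np.hypot(x,y); d=np.array([x/r*np.sin(r),y/r*np.sin(r),np.cos(r)]) if r>0 else np.array([0,0,1.])
    else: d=np.array([x,y,1])
    o=toworld(c,[0,0,0],P); e=toworld(c,d,P)-o
    return o+e*(z-o[2])/e[2]
def find(c,names,P=None,kind='landmark_of',n=1):
    for t in names:
        for r in getattr(manip,kind)(c,t)[:n]:
            print(c,t,round(r['score'],2),toworld(c,r['at'],P).round(0))
E
python3 - <<'E'
from h import *
s=manip.sense();print(s['eef_pos'],s['orientation'],s['time_s'],s['gripper_width'])
for c in('top','side'):
    im,P=snap(c,c+'0.png')
im,P=snap('top')
find('top',['board','tool_tray','stand','probe','point_red_pad','point_yellow_pad','point_green_pad','point_blue_pad','cutters','brush','yellow_driver','red_driver','multimeter','jar','cleaner'])
print(manip.sense()['time_s'])
E
```

```text
pics
[182.38020911 623.21604262 204.61052824] [-1.79897838e+02 -1.04927135e-03  1.63682192e+02] 0.0 93.92457097007936
top tool_tray 0.59 [ 462. -367.   -1.]
top stand 0.73 [455. 371.  -1.]
top probe 0.77 [451. 364.  88.]
top point_red_pad 0.61 [473. 113.  19.]
top point_yellow_pad 0.65 [ 475. -121.   16.]
top point_green_pad 0.64 [479. -46.  16.]
top point_blue_pad 0.54 [472.  34.  15.]
top cutters 0.94 [ 487. -121.   14.]
top yellow_driver 0.74 [487.  38.  18.]
top red_driver 0.78 [480. 114.  17.]
top multimeter 0.6 [694.  97.  -2.]
top jar 0.79 [ 659. -211.    1.]
top cleaner 0.88 [ 709. -382.   -3.]
0.9
```

View pics/top0.png

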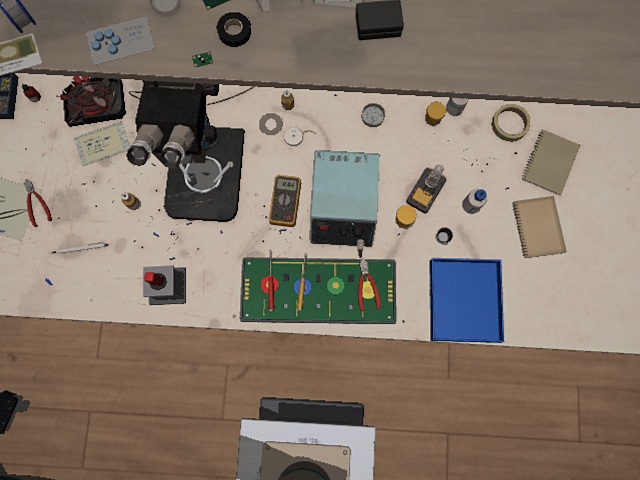

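View pics/side0.png

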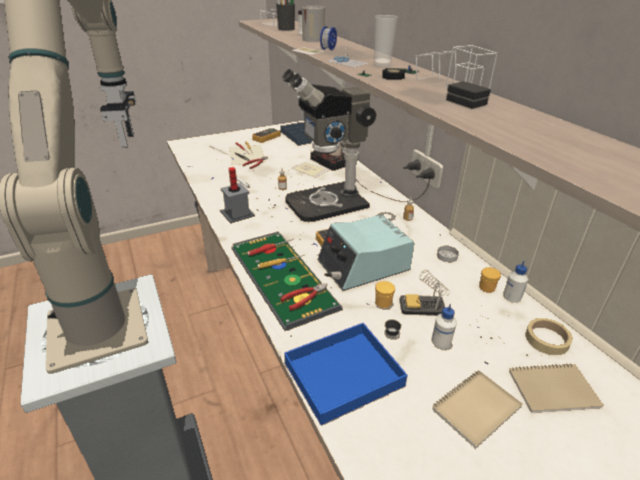

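The top view shows the red driver over red (270,285), the yellow driver over blue (302,283), the cutters over yellow (367,285) and green (335,285) bare. Handles point to −x. There is no brush. The tray is to the right, the stand to the left, and the network values agree with this.

>>> move_arm(
  rows=[
    {"spin": -6},
    {"spin": -6},
    {"spin": -4.3},
    {"dx": -17, "dy": -30},
    {"dx": -17, "dy": -30},
  ],
  claw=60,
)

```text
$.rows[0]: bad value
```

>>> move_arm(
  rows=[
    {"dx": -17, "dy": -30},
    {"dx": -17, "dy": -30},
    {"dx": -17, "dy": -30},
    {"dx": -17, "dy": -30},
    {"dx": -17, "dy": -30},
  ],
)

```text
$.rows[0]: bad value
```

>>> move_arm(
  rows=[
    {"dx": -17, "dy": -30},
    {"dx": -17, "dy": -30},
    {"dx": -17, "dy": -30},
    {"dx": -17, "dy": -30},
    {"dx": -17, "dy": -30},
  ],
)

```text
$.rows[0]: bad value
```

>>> move_arm(
  rows=[
    {"dx": -17, "dy": -30},
    {"dx": -17, "dy": -30},
    {"dx": -17, "dy": -30},
    {"dx": -17, "dy": -30},
    {"dx": 0, "dy": 0},
  ],
)

```text
$.rows[0]: bad value
```

```bash
python3 - <<'E'
from h import *
s=manip.sense();print(s['eef_pos'],s['orientation'],s['time_s'],s['gripper_width'])
im,P=snap('wrist','w1.png')
find('wrist',['point_red_pad','point_yellow_pad','point_green_pad','point_blue_pad','cutters','brush','yellow_driver','red_driver','tool_tray','board'],P)
E
```

```text
[182.60775471 623.85871524 205.49900112] [ 1.79995753e+02 -2.05368937e-03  1.63681471e+02] 0.9 93.98838104077613
```

View pics/w1.png

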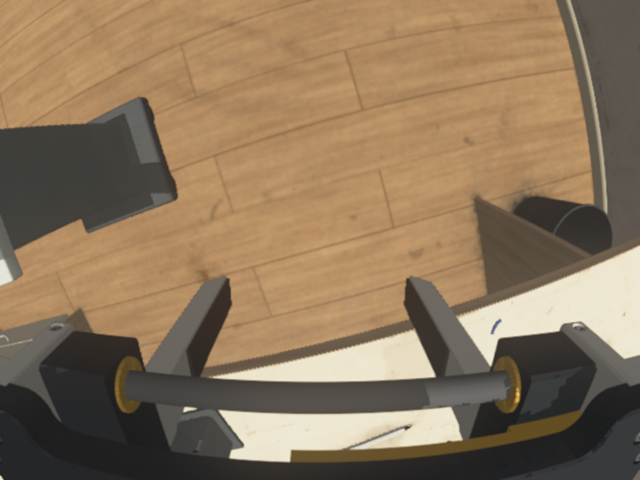

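The picture shows only floor and worktop edge, and the camera is mounted on the tool's +x side. The moves were refused because every row needs all four keys.

>>> move_arm(
  rows=[
    {"dx": 0, "dy": 0, "dz": 0, "spin": -6},
    {"dx": 0, "dy": 0, "dz": 0, "spin": -6},
    {"dx": 0, "dy": 0, "dz": 0, "spin": -4.3},
    {"dx": -17, "dy": -30, "dz": 0, "spin": 0},
    {"dx": -17, "dy": -30, "dz": 0, "spin": 0},
  ],
  claw=60,
)

```text
time_s: 1.87
eef_pos: [215.2, 564.4, 205.0]
orientation: [179.9, -0.1, -179.8]
ft_force: [0.5, 0.3, -0.5]
gripper_width: 63.7
grip_force: 0.0
```

>>> move_arm(
  rows=[
    {"dx": -17, "dy": -30, "dz": 0, "spin": 0},
    {"dx": -17, "dy": -30, "dz": 0, "spin": 0},
    {"dx": -17, "dy": -30, "dz": 0, "spin": 0},
    {"dx": -17, "dy": -30, "dz": 0, "spin": 0},
    {"dx": -17, "dy": -30, "dz": 0, "spin": 0},
  ],
)

```text
time_s: 2.28
eef_pos: [302.2, 412.4, 205.7]
orientation: [180.0, 0.0, 180.0]
ft_force: [0.0, 0.5, 0.3]
gripper_width: 60.5
grip_force: 0.0
```

>>> move_arm(
  rows=[
    {"dx": -17, "dy": -30, "dz": 0, "spin": 0},
    {"dx": -17, "dy": -30, "dz": 0, "spin": 0},
    {"dx": -17, "dy": -30, "dz": 0, "spin": 0},
    {"dx": -17, "dy": -30, "dz": 0, "spin": 0},
    {"dx": -17, "dy": -30, "dz": 0, "spin": 0},
  ],
)

```text
time_s: 2.7
eef_pos: [387.2, 262.4, 205.8]
orientation: [180.0, 0.0, 180.0]
ft_force: [0.3, 0.5, 0.1]
gripper_width: 60.1
grip_force: 0.0
```

>>> move_arm(
  rows=[
    {"dx": -17, "dy": -30, "dz": 0, "spin": 0},
    {"dx": -17, "dy": -30, "dz": 0, "spin": 0},
    {"dx": -17, "dy": -30, "dz": 0, "spin": 0},
    {"dx": -17, "dy": -30, "dz": 0, "spin": 0},
    {"dx": 0, "dy": 0, "dz": 0, "spin": 0},
  ],
)

```text
time_s: 3.12
eef_pos: [458.0, 136.6, 205.8]
orientation: [-179.8, 0.2, 179.4]
ft_force: [0.7, -0.4, -0.0]
gripper_width: 59.8
grip_force: 0.0
```

```bash
python3 - <<'E'
from h import *
s=manip.sense();print(s['eef_pos'],s['orientation'],s['time_s'],s['gripper_width'])
im,P=snap('wrist','w2.png')
find('wrist',['point_red_pad','point_yellow_pad','point_green_pad','point_blue_pad','cutters','brush','yellow_driver','red_driver','tool_tray','board'],P)
E
```

```text
[458.01323348 136.55929735 205.80272829] [-1.79811913e+02  1.67580461e-01  1.79387713e+02] 3.1167 59.834262657078746
wrist point_red_pad 0.93 [473. 116.  17.]
wrist point_yellow_pad 0.73 [ 470. -126.   16.]
wrist point_green_pad 0.91 [479. -43.  22.]
wrist point_blue_pad 0.89 [468.  34.  14.]
wrist cutters 0.92 [ 483. -119.   16.]
wrist brush 0.47 [468.  32.  14.]
wrist yellow_driver 0.91 [487.  34.  20.]
wrist red_driver 0.92 [479. 112.  12.]
wrist board 0.79 [464.  -4.  -0.]
```

View pics/w2.png

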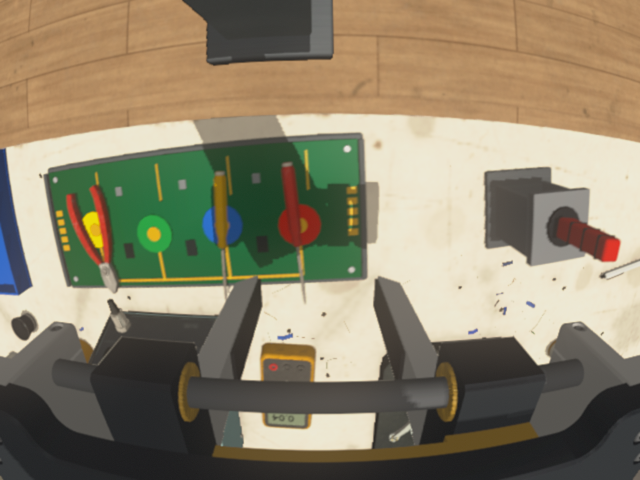

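The picture shows the same layout from close by: red driver (288,168)-(304,300), yellow driver (220,175)-(225,290), cutters with handle ends (75,195)/(97,188) and jaws (110,285). Next I work out their lines.

```bash
python3 - <<'E'
from h import *
P=pose()
for n,a,b,z in(('red',(289,168),(304,300),22),('yel',(220,176),(225,290),22),('cut',(86,192),(110,287),20)):
    A,B=ray('wrist',a,z,P),ray('wrist',b,z,P); u=A-B; L=np.linalg.norm(u)
    print(n,A.round(),B.round(),'len',L.round(),'mid',((A+B)/2).round(),'+y dir deg',np.degrees(np.arctan2(u[1],u[0])).round(1), 'grip', ((A+B)/2+u/L*20).round())
E
```

```text
red [407. 116.  22.] [548. 130.  22.] len 142.0 mid [477. 123.  22.] +y dir deg -174.6 grip [458. 121.  22.]
yel [413.  47.  22.] [538.  43.  22.] len 124.0 mid [475.  45.  22.] +y dir deg 178.4 grip [455.  45.  22.]
cut [ 424. -120.   20.] [ 541. -106.   20.] len 117.0 mid [ 482. -113.   20.] +y dir deg -173.5 grip [ 463. -115.   20.]
```

>>> move_arm(
  rows=[
    {"dx": -3, "dy": -15, "dz": 30, "spin": -5},
    {"dx": 0, "dy": -10, "dz": 30, "spin": 0},
    {"dx": 0, "dy": -4, "dz": 25, "spin": 0},
    {"dx": 0, "dy": 0, "dz": 0, "spin": 0},
    {"dx": 0, "dy": 0, "dz": 0, "spin": 0},
  ],
)

```text
time_s: 4.08
eef_pos: [457.8, 114.8, 119.9]
orientation: [-180.0, -0.2, -175.0]
ft_force: [0.1, 0.1, 0.3]
gripper_width: 59.8
grip_force: 0.0
```

```bash
python3 - <<'E'
from h import *
s=manip.sense();print(s['eef_pos'],s['orientation'],s['time_s'],s['gripper_width'])
im,P=snap('wrist','w3.png')
find('wrist',['point_red_pad','point_green_pad','point_blue_pad','cutters','yellow_driver','red_driver'],P)
find('wrist',['yellow_driver','red_driver'],P,'boxes_of')
E
```

```text
[457.84849298 114.75389519 119.93159935] [-1.79976817e+02 -1.54721490e-01 -1.75024371e+02] 4.0833 59.80992487310642
wrist point_red_pad 0.68 [472. 115.  18.]
wrist point_green_pad 0.66 [478. -48.  20.]
wrist point_blue_pad 0.74 [466.  33.  14.]
wrist cutters 0.89 [ 482. -121.   21.]
wrist yellow_driver 0.91 [486.  37.  20.]
wrist red_driver 0.91 [479. 116.  13.]
wrist yellow_driver 0.78 [454.  34.  30.]
wrist red_driver 0.85 [451. 112.  25.]
```

View pics/w3.png

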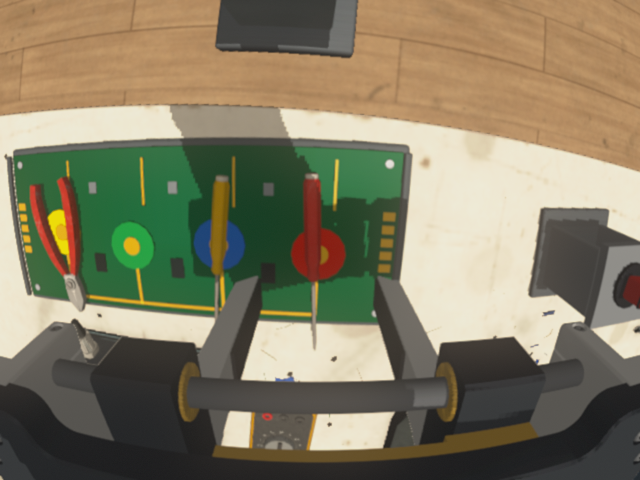

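Fingers straddle the red driver (handle at column 313, finger midpoint at about 317), and it is aligned. I go down and grip.

>>> move_arm(
  rows=[
    {"dx": 0, "dy": 0, "dz": 30, "spin": 0},
    {"dx": 0, "dy": 0, "dz": 30, "spin": 0},
    {"dx": 0, "dy": 0, "dz": 25, "spin": 0},
    {"dx": 0, "dy": 0, "dz": 15.5, "spin": 0},
    {"dx": 0, "dy": 0, "dz": 0, "spin": 0},
  ],
)

```text
time_s: 4.95
eef_pos: [456.8, 114.4, 17.5]
orientation: [-179.9, -0.3, -175.0]
ft_force: [0.3, -0.3, 0.1]
gripper_width: 60.2
grip_force: 0.0
```

>>> move_arm(
  rows=[
    {"dx": 0, "dy": 0, "dz": 0, "spin": 0},
    {"dx": 0, "dy": 0, "dz": 0, "spin": 0},
    {"dx": 0, "dy": 0, "dz": 0, "spin": 0},
    {"dx": 0, "dy": 0, "dz": 0, "spin": 0},
    {"dx": 0, "dy": 0, "dz": 0, "spin": 0},
  ],
  claw=0,
)

```text
time_s: 5.37
eef_pos: [459.3, 115.0, 20.9]
orientation: [180.0, 0.1, -175.0]
ft_force: [-0.1, 0.6, -0.4]
gripper_width: 29.8
grip_force: 0.0
```

>>> move_arm(
  rows=[
    {"dx": 0, "dy": 0, "dz": 0, "spin": 0},
    {"dx": 0, "dy": 0, "dz": 0, "spin": 0},
    {"dx": 0, "dy": 0, "dz": -20, "spin": 0},
    {"dx": 0, "dy": 0, "dz": -30, "spin": 0},
    {"dx": 0, "dy": 0, "dz": -30, "spin": 0},
  ],
)

```text
time_s: 5.78
eef_pos: [457.7, 114.5, 100.4]
orientation: [-180.0, -0.1, -175.0]
ft_force: [0.3, 0.4, -0.3]
gripper_width: 0.2
grip_force: 0.0
```

I lifted before the fingers closed (about 75 mm/s), so this was a miss. Look again.

>>> move_arm(
  rows=[
    {"dx": 0, "dy": 0, "dz": -20, "spin": 0},
    {"dx": 0, "dy": 0, "dz": 0, "spin": 0},
    {"dx": 0, "dy": 0, "dz": 0, "spin": 0},
    {"dx": 0, "dy": 0, "dz": 0, "spin": 0},
    {"dx": 0, "dy": 0, "dz": 0, "spin": 0},
  ],
  claw=50,
)

```text
time_s: 6.2
eef_pos: [457.7, 114.5, 118.8]
orientation: [-180.0, -0.1, -175.0]
ft_force: [-0.4, -0.3, -0.2]
gripper_width: 30.3
grip_force: 0.0
```

```bash
python3 - <<'E'
from h import *
s=manip.sense();print(s['eef_pos'],s['orientation'],s['time_s'],s['gripper_width'])
im,P=snap('wrist','w4.png')
find('wrist',['yellow_driver','red_driver'],P)
find('wrist',['yellow_driver','red_driver'],P,'boxes_of')
E
```

```text
[457.69461348 114.52501679 118.84227011] [-1.79972471e+02 -1.36088345e-01 -1.75015902e+02] 6.2 30.28034336534001
wrist yellow_driver 0.86 [488.  34.  22.]
wrist red_driver 0.82 [482. 115.  15.]
wrist yellow_driver 0.71 [458.  37.  31.]
wrist red_driver 0.66 [448. 114.  23.]
```

View pics/w4.png

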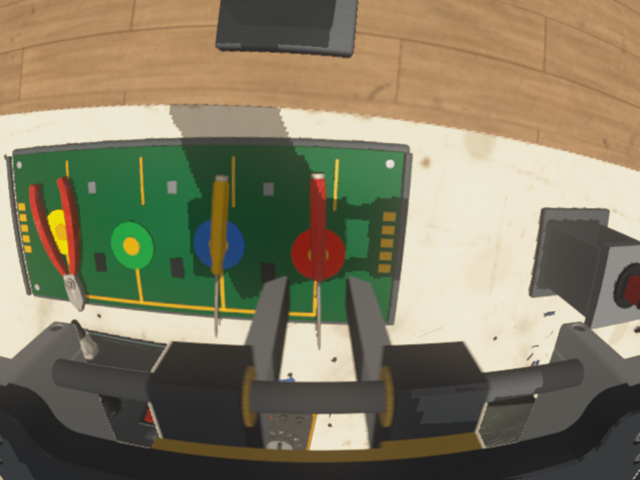

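The red driver is still in place, now centred at column 318. Retry with more closing time.

>>> move_arm(
  rows=[
    {"dx": 0, "dy": 0, "dz": 30, "spin": 0},
    {"dx": 0, "dy": 0, "dz": 30, "spin": 0},
    {"dx": 0, "dy": 0, "dz": 25, "spin": 0},
    {"dx": 0, "dy": 0, "dz": 15, "spin": 0},
    {"dx": 0, "dy": 0, "dz": 0, "spin": 0},
  ],
  claw=40,
)

```text
time_s: 6.87
eef_pos: [456.6, 114.5, 17.2]
orientation: [-180.0, -0.3, -175.0]
ft_force: [-0.1, 0.4, -0.2]
gripper_width: 39.9
grip_force: 0.0
```

>>> move_arm(
  rows=[
    {"dx": 0, "dy": 0, "dz": 0, "spin": 0},
    {"dx": 0, "dy": 0, "dz": 0, "spin": 0},
    {"dx": 0, "dy": 0, "dz": 0, "spin": 0},
    {"dx": 0, "dy": 0, "dz": 0, "spin": 0},
    {"dx": 0, "dy": 0, "dz": 0, "spin": 0},
  ],
  claw=0,
)

```text
time_s: 7.28
eef_pos: [459.4, 114.9, 20.9]
orientation: [180.0, 0.1, -175.0]
ft_force: [0.2, -0.2, 1.4]
gripper_width: 12.0
grip_force: 30.0
```

>>> move_arm(
  rows=[
    {"dx": 0, "dy": 0, "dz": 0, "spin": 0},
    {"dx": 0, "dy": 0, "dz": 0, "spin": 0},
    {"dx": 0, "dy": 0, "dz": 0, "spin": 0},
    {"dx": 0, "dy": 0, "dz": 0, "spin": 0},
    {"dx": 0, "dy": 0, "dz": 0, "spin": 0},
  ],
)

```text
time_s: 7.7
eef_pos: [459.4, 115.0, 20.8]
orientation: [180.0, 0.1, -175.0]
ft_force: [-1.3, -0.3, 7.0]
gripper_width: 12.2
grip_force: 30.0
```

>>> move_arm(
  rows=[
    {"dx": 0, "dy": 0, "dz": -20, "spin": 0},
    {"dx": 0, "dy": 0, "dz": -25, "spin": 0},
    {"dx": 0, "dy": 0, "dz": -30, "spin": 0},
    {"dx": 0, "dy": 0, "dz": -30, "spin": 0},
    {"dx": 0, "dy": 0, "dz": 0, "spin": 0},
  ],
)

```text
time_s: 8.12
eef_pos: [461.7, 115.6, 129.5]
orientation: [179.9, 0.5, -175.0]
ft_force: [0.0, 0.3, -0.3]
gripper_width: 11.9
grip_force: 30.0
```

>>> move_arm(
  rows=[
    {"dx": 0, "dy": 0, "dz": 0, "spin": 5},
    {"dx": 4, "dy": -38, "dz": 0, "spin": 0},
    {"dx": 4, "dy": -38, "dz": 0, "spin": 0},
    {"dx": 4, "dy": -38, "dz": 0, "spin": 0},
    {"dx": 4, "dy": -38, "dz": 0, "spin": 0},
  ],
)

```text
time_s: 8.53
eef_pos: [441.9, -38.4, 124.7]
orientation: [-180.0, -0.0, -179.9]
ft_force: [-0.0, -1.1, -0.4]
gripper_width: 12.1
grip_force: 30.0
```

>>> move_arm(
  rows=[
    {"dx": 3, "dy": -38, "dz": 0, "spin": 0},
    {"dx": 0, "dy": -38, "dz": 0, "spin": 0},
    {"dx": 0, "dy": -38, "dz": 0, "spin": 0},
    {"dx": 0, "dy": -38, "dz": 0, "spin": 0},
    {"dx": 0, "dy": -38, "dz": 0, "spin": 0},
  ],
)

```text
time_s: 8.95
eef_pos: [438.8, -229.0, 124.6]
orientation: [180.0, -0.0, 180.0]
ft_force: [0.9, 0.4, -0.9]
gripper_width: 12.4
grip_force: 30.0
```

>>> move_arm(
  rows=[
    {"dx": 0, "dy": -38, "dz": 0, "spin": 0},
    {"dx": 0, "dy": -38, "dz": 0, "spin": 0},
    {"dx": 0, "dy": -38, "dz": 0, "spin": 0},
    {"dx": 0, "dy": -38, "dz": 0, "spin": 0},
    {"dx": 0, "dy": 0, "dz": 0, "spin": 0},
  ],
)

```text
time_s: 9.37
eef_pos: [437.1, -389.0, 124.5]
orientation: [-179.6, 0.0, 179.4]
ft_force: [-0.2, -0.5, 0.2]
gripper_width: 11.7
grip_force: 30.0
```

```bash
python3 - <<'E'
from h import *
s=manip.sense();print(s['eef_pos'],s['orientation'],s['time_s'],s['gripper_width'])
im,P=snap('wrist','w5.png')
find('wrist',['tool_tray','yellow_driver','red_driver','cutters'],P)
E
```

```text
[ 437.14294294 -388.97910532  124.53264494] [-1.79609653e+02  2.24868693e-02  1.79422836e+02] 9.3667 11.685596054133354
wrist tool_tray 0.63 [ 460. -364.    0.]
wrist red_driver 0.67 [ 458. -390.  119.]
wrist cutters 0.79 [ 483. -121.   16.]
```

View pics/w5.png

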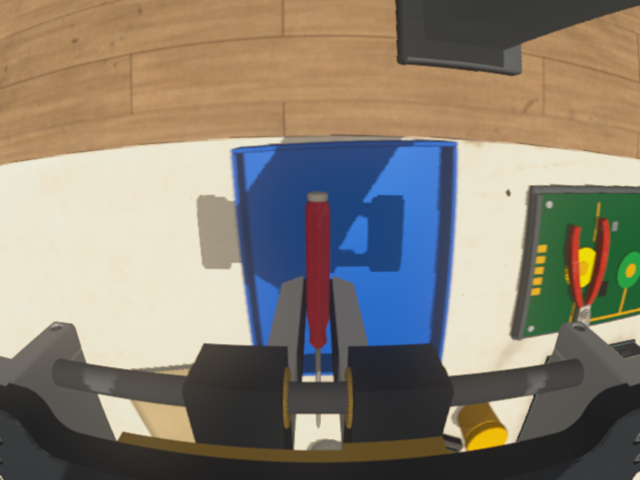

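The driver hangs straight over the tray, its mid at about x 458. Set it down near the far wall.

>>> move_arm(
  rows=[
    {"dx": 0, "dy": -28, "dz": 10, "spin": 0},
    {"dx": 0, "dy": 0, "dz": 35, "spin": 0},
    {"dx": 0, "dy": 0, "dz": 35, "spin": 0},
    {"dx": 0, "dy": 0, "dz": 30, "spin": 0},
    {"dx": 0, "dy": 0, "dz": 0, "spin": 0},
  ],
)

```text
time_s: 10.03
eef_pos: [437.1, -402.4, 9.9]
orientation: [179.6, -0.4, -179.9]
ft_force: [-0.3, 0.5, -0.1]
gripper_width: 12.0
grip_force: 30.0
```

>>> move_arm(
  rows=[
    {"dx": 0, "dy": 0, "dz": 0, "spin": 0},
    {"dx": 0, "dy": 0, "dz": 0, "spin": 0},
    {"dx": 0, "dy": 0, "dz": 0, "spin": 0},
    {"dx": 0, "dy": 0, "dz": 0, "spin": 0},
    {"dx": 0, "dy": 0, "dz": 0, "spin": 0},
  ],
  claw=24,
)

```text
time_s: 10.45
eef_pos: [440.4, -407.8, 16.7]
orientation: [-179.9, 0.1, 180.0]
ft_force: [0.3, -0.0, 0.1]
gripper_width: 24.0
grip_force: 0.0
```

>>> move_arm(
  rows=[
    {"dx": 0, "dy": 0, "dz": -25, "spin": 0},
    {"dx": 0, "dy": 0, "dz": -35, "spin": 0},
    {"dx": 0, "dy": 0, "dz": -35, "spin": 0},
    {"dx": 0, "dy": 0, "dz": -15, "spin": 0},
    {"dx": 0, "dy": 0, "dz": 0, "spin": 0},
  ],
)

```text
time_s: 10.87
eef_pos: [441.9, -409.5, 130.1]
orientation: [-179.6, 0.4, 180.0]
ft_force: [0.7, -0.3, -0.4]
gripper_width: 24.1
grip_force: 0.0
```

```bash
python3 - <<'E'
from h import *
s=manip.sense();print(s['eef_pos'],s['orientation'],s['time_s'],s['gripper_width'])
im,P=snap('wrist','w6.png')
find('wrist',['tool_tray','yellow_driver','red_driver','cutters'],P)
snap('top'); find('top',['red_driver','yellow_driver','cutters'])
E
```

```text
[ 441.92641132 -409.47312914  130.14894847] [-179.64993296    0.3995121   179.96383763] 10.8667 24.061644239978918
wrist tool_tray 0.82 [ 464. -370.    1.]
wrist red_driver 0.58 [ 460. -407.    2.]
wrist cutters 0.72 [ 486. -119.   17.]
top yellow_driver 0.5 [485.  40.  18.]
top cutters 0.74 [ 485. -121.   14.]
```

>>> move_arm(
  rows=[
    {"dx": -6, "dy": 36, "dz": 0, "spin": 0},
    {"dx": -6, "dy": 36, "dz": 0, "spin": 0},
    {"dx": -6, "dy": 36, "dz": 0, "spin": 0},
    {"dx": -6, "dy": 36, "dz": 0, "spin": 0},
    {"dx": -6, "dy": 36, "dz": 0, "spin": 0},
  ],
  claw=70,
)

```text
time_s: 11.73
eef_pos: [469.4, -225.6, 124.5]
orientation: [180.0, -0.0, 180.0]
ft_force: [1.2, 0.3, 0.8]
gripper_width: 54.2
grip_force: 0.0
```

>>> move_arm(
  rows=[
    {"dx": -4, "dy": 36, "dz": 0, "spin": 0},
    {"dx": 0, "dy": 36, "dz": 0, "spin": 0},
    {"dx": 0, "dy": 34, "dz": 0, "spin": 0},
    {"dx": 0, "dy": 0, "dz": 0, "spin": -6.5},
    {"dx": 0, "dy": 0, "dz": 0, "spin": 0},
  ],
)

```text
time_s: 12.15
eef_pos: [473.8, -118.3, 124.7]
orientation: [179.9, -0.0, -173.0]
ft_force: [0.2, -0.5, 0.0]
gripper_width: 70.1
grip_force: 0.0
```

```bash
python3 - <<'E'
from h import *
s=manip.sense();print(s['eef_pos'],s['orientation'],s['time_s'],s['gripper_width'])
im,P=snap('wrist','w7.png')
find('wrist',['yellow_driver','red_driver','cutters','point_yellow_pad'],P)
find('wrist',['cutters'],P,'boxes_of')
E
```

```text
[ 473.78614323 -118.26497283  124.73433844] [ 1.79939823e+02 -2.40220640e-02 -1.73018306e+02] 12.15 70.13849862735069
wrist yellow_driver 0.69 [485.  35.  21.]
wrist red_driver 0.72 [ 460. -405.    0.]
wrist cutters 0.94 [ 484. -121.   18.]
wrist point_yellow_pad 0.65 [ 471. -125.   17.]
wrist cutters 0.84 [ 474. -115.   27.]
```

View pics/w7.png

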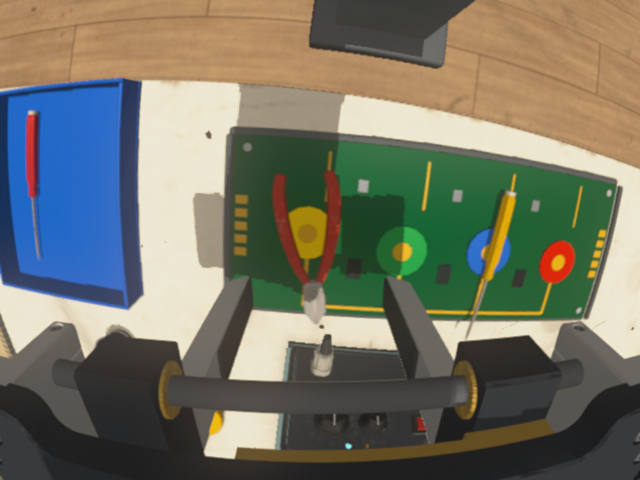

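The cutters are centred between the fingers (column about 313). The yellow driver at (510,192)-(472,335) will get a fresh look later. Gripping the cutters now.

>>> move_arm(
  rows=[
    {"dx": 0, "dy": -2, "dz": 30, "spin": 0},
    {"dx": 0, "dy": 0, "dz": 30, "spin": 0},
    {"dx": 0, "dy": 0, "dz": 30, "spin": 0},
    {"dx": 0, "dy": 0, "dz": 15, "spin": 0},
    {"dx": 0, "dy": 0, "dz": 0, "spin": 0},
  ],
)

```text
time_s: 12.87
eef_pos: [471.4, -123.7, 17.1]
orientation: [179.9, -0.3, -173.7]
ft_force: [0.1, 0.4, 0.8]
gripper_width: 70.4
grip_force: 0.0
```

>>> move_arm(
  rows=[
    {"dx": 0, "dy": 0, "dz": 0, "spin": 0},
    {"dx": 0, "dy": 0, "dz": 0, "spin": 0},
    {"dx": 0, "dy": 0, "dz": 0, "spin": 0},
    {"dx": 0, "dy": 0, "dz": 0, "spin": 0},
    {"dx": 0, "dy": 0, "dz": 0, "spin": 0},
  ],
  claw=10,
)

```text
time_s: 13.28
eef_pos: [474.7, -123.5, 21.1]
orientation: [-180.0, 0.1, -173.5]
ft_force: [-0.2, -0.4, 4.8]
gripper_width: 43.4
grip_force: 29.4
```

>>> move_arm(
  rows=[
    {"dx": 0, "dy": 0, "dz": 0, "spin": 0},
    {"dx": 0, "dy": 0, "dz": 0, "spin": 0},
    {"dx": 0, "dy": 0, "dz": 0, "spin": 0},
    {"dx": 0, "dy": 0, "dz": 0, "spin": 0},
    {"dx": 0, "dy": 0, "dz": 0, "spin": 0},
  ],
)

```text
time_s: 13.7
eef_pos: [474.7, -123.5, 21.1]
orientation: [-180.0, 0.1, -173.5]
ft_force: [-0.6, 0.5, 7.1]
gripper_width: 43.2
grip_force: 29.4
```

>>> move_arm(
  rows=[
    {"dx": 0, "dy": 0, "dz": -20, "spin": 0},
    {"dx": 0, "dy": 0, "dz": -25, "spin": 0},
    {"dx": 0, "dy": 0, "dz": -30, "spin": 0},
    {"dx": 0, "dy": 0, "dz": -30, "spin": 0},
    {"dx": 0, "dy": 0, "dz": 0, "spin": 0},
  ],
)

```text
time_s: 14.12
eef_pos: [477.1, -123.9, 129.9]
orientation: [-179.8, 0.5, -173.5]
ft_force: [0.4, -0.5, -1.1]
gripper_width: 43.4
grip_force: 29.5
```

>>> move_arm(
  rows=[
    {"dx": 0, "dy": 0, "dz": 0, "spin": 6.5},
    {"dx": 6, "dy": -36, "dz": 0, "spin": 0},
    {"dx": 6, "dy": -36, "dz": 0, "spin": 0},
    {"dx": 6, "dy": -36, "dz": 0, "spin": 0},
    {"dx": 4, "dy": -36, "dz": 0, "spin": 0},
  ],
)

```text
time_s: 14.53
eef_pos: [450.7, -268.2, 124.6]
orientation: [180.0, -0.1, -180.0]
ft_force: [0.9, 0.3, -1.1]
gripper_width: 43.2
grip_force: 29.5
```

>>> move_arm(
  rows=[
    {"dx": 0, "dy": -36, "dz": 0, "spin": 0},
    {"dx": 0, "dy": -27, "dz": 0, "spin": 0},
    {"dx": 0, "dy": 0, "dz": 0, "spin": 0},
    {"dx": 0, "dy": 0, "dz": 25, "spin": 0},
    {"dx": 0, "dy": 0, "dz": 30, "spin": 0},
  ],
)

```text
time_s: 14.95
eef_pos: [453.0, -331.5, 70.7]
orientation: [-179.9, 0.2, 179.9]
ft_force: [0.5, -0.0, -1.3]
gripper_width: 43.1
grip_force: 29.5
```

>>> move_arm(
  rows=[
    {"dx": 0, "dy": 0, "dz": 30, "spin": 0},
    {"dx": 0, "dy": 0, "dz": 16, "spin": 0},
    {"dx": 0, "dy": 0, "dz": 9, "spin": 0},
    {"dx": 0, "dy": 0, "dz": 0, "spin": 0},
    {"dx": 0, "dy": 0, "dz": 0, "spin": 0},
  ],
)

```text
time_s: 15.37
eef_pos: [451.8, -329.8, 14.9]
orientation: [180.0, -0.0, 180.0]
ft_force: [0.4, 0.0, -0.9]
gripper_width: 43.3
grip_force: 29.5
```

>>> move_arm(
  rows=[
    {"dx": 0, "dy": 0, "dz": 0, "spin": 0},
    {"dx": 0, "dy": 0, "dz": 0, "spin": 0},
    {"dx": 0, "dy": 0, "dz": 0, "spin": 0},
    {"dx": 0, "dy": 0, "dz": 0, "spin": 0},
    {"dx": 0, "dy": 0, "dz": 0, "spin": 0},
  ],
  claw=53,
)

```text
time_s: 15.78
eef_pos: [452.1, -330.4, 15.6]
orientation: [-180.0, 0.1, 180.0]
ft_force: [0.3, -0.5, -0.2]
gripper_width: 52.9
grip_force: 0.0
```

>>> move_arm(
  rows=[
    {"dx": 0, "dy": 0, "dz": -25, "spin": 0},
    {"dx": 0, "dy": 0, "dz": -35, "spin": 0},
    {"dx": 0, "dy": 0, "dz": -35, "spin": 0},
    {"dx": 0, "dy": 0, "dz": -15, "spin": 0},
    {"dx": 0, "dy": 0, "dz": 0, "spin": 0},
  ],
)

```text
time_s: 16.2
eef_pos: [454.1, -331.9, 129.1]
orientation: [-179.7, 0.4, 180.0]
ft_force: [-0.8, -0.5, -0.1]
gripper_width: 52.8
grip_force: 0.0
```

```bash
python3 - <<'E'
from h import *
s=manip.sense();print(s['eef_pos'],s['orientation'],s['time_s'],s['gripper_width'])
im,P=snap('wrist','w8.png')
find('wrist',['tool_tray','yellow_driver','red_driver','cutters'],P)
snap('top'); find('top',['red_driver','yellow_driver','cutters','brush'])
E
```

```text
[ 454.13010921 -331.92056217  129.1469882 ] [-179.74216973    0.37795733  179.96543727] 16.2 52.7842103692746
wrist red_driver 0.71 [ 459. -405.    3.]
wrist cutters 0.74 [ 463. -327.    7.]
top red_driver 0.74 [449. 369.  93.]
top yellow_driver 0.61 [484.  41.  18.]
top cutters 0.57 [ 463. -328.    0.]
```

>>> move_arm(
  rows=[
    {"dx": -4, "dy": 36, "dz": 0, "spin": 0},
    {"dx": -4, "dy": 37, "dz": 0, "spin": 0},
    {"dx": -4, "dy": 37, "dz": 0, "spin": 0},
    {"dx": 0, "dy": 37, "dz": 0, "spin": 0},
    {"dx": 0, "dy": 37, "dz": 0, "spin": 0},
  ],
  claw=40,
)

```text
time_s: 17.12
eef_pos: [463.7, -144.5, 124.7]
orientation: [180.0, -0.0, 180.0]
ft_force: [-0.1, 0.7, -0.1]
gripper_width: 39.9
grip_force: 0.0
```

>>> move_arm(
  rows=[
    {"dx": 0, "dy": 37, "dz": 0, "spin": 0},
    {"dx": 0, "dy": 37, "dz": 0, "spin": 0},
    {"dx": 0, "dy": 37, "dz": 0, "spin": 0},
    {"dx": 0, "dy": 37, "dz": 0, "spin": 0},
    {"dx": 0, "dy": 36, "dz": 0, "spin": 0},
  ],
)

```text
time_s: 17.53
eef_pos: [463.6, 39.7, 124.8]
orientation: [180.0, -0.0, 180.0]
ft_force: [1.8, 1.0, 0.8]
gripper_width: 39.6
grip_force: 0.0
```

>>> move_arm(
  rows=[
    {"dx": 0, "dy": 0, "dz": 0, "spin": 0},
    {"dx": 0, "dy": 0, "dz": 0, "spin": 0},
    {"dx": 0, "dy": 0, "dz": 0, "spin": 0},
    {"dx": 0, "dy": 0, "dz": 0, "spin": 0},
    {"dx": 0, "dy": 0, "dz": 0, "spin": 0},
  ],
)

```text
time_s: 17.95
eef_pos: [463.9, 36.1, 124.9]
orientation: [-180.0, -0.0, 179.8]
ft_force: [0.2, -0.1, 0.7]
gripper_width: 40.3
grip_force: 0.0
```

```bash
python3 - <<'E'
from h import *
s=manip.sense();print(s['eef_pos'],s['orientation'],s['time_s'],s['gripper_width'])
im,P=snap('wrist','w9.png')
find('wrist',['yellow_driver','cutters','point_red_pad','point_yellow_pad','point_green_pad','point_blue_pad','stand'],P)
find('wrist',['yellow_driver'],P,'boxes_of')
E
```

```text
[463.88395861  36.06142867 124.89873758] [-1.79963934e+02 -1.02175996e-02  1.79808254e+02] 17.95 40.27380895157653
wrist yellow_driver 0.66 [490.  36.  21.]
wrist cutters 0.55 [488.  35.  21.]
wrist point_red_pad 0.83 [474. 114.  16.]
wrist point_yellow_pad 0.75 [ 472. -126.   18.]
wrist point_green_pad 0.98 [476. -47.  20.]
wrist point_blue_pad 0.66 [466.  32.  15.]
wrist stand 0.77 [450. 365.   2.]
wrist yellow_driver 0.74 [457.  33.  29.]
```

View pics/w9.png

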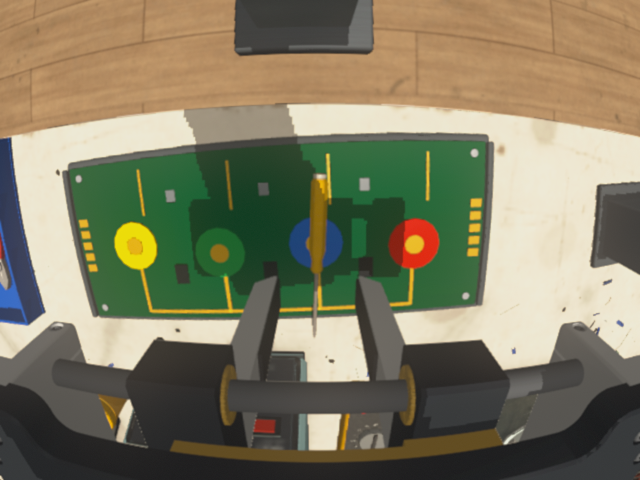

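The yellow driver is centred and aligned at column 318. Grip it and carry it to the gap between the other two.

>>> move_arm(
  rows=[
    {"dx": 0, "dy": 0, "dz": 30, "spin": 0},
    {"dx": 0, "dy": 0, "dz": 30, "spin": 0},
    {"dx": 0, "dy": 0, "dz": 30, "spin": 0},
    {"dx": 0, "dy": 0, "dz": 14, "spin": 0},
    {"dx": 0, "dy": 0, "dz": 0, "spin": 0},
  ],
)

```text
time_s: 18.82
eef_pos: [462.5, 37.8, 18.6]
orientation: [-180.0, -0.2, 180.0]
ft_force: [0.1, -0.9, 0.5]
gripper_width: 40.0
grip_force: 0.0
```

>>> move_arm(
  rows=[
    {"dx": 0, "dy": 0, "dz": 0, "spin": 0},
    {"dx": 0, "dy": 0, "dz": 0, "spin": 0},
    {"dx": 0, "dy": 0, "dz": 0, "spin": 0},
    {"dx": 0, "dy": 0, "dz": 0, "spin": 0},
    {"dx": 0, "dy": 0, "dz": 0, "spin": 0},
  ],
  claw=0,
)

```text
time_s: 19.23
eef_pos: [464.5, 37.9, 21.8]
orientation: [180.0, 0.1, 180.0]
ft_force: [0.3, -0.0, 2.5]
gripper_width: 12.0
grip_force: 30.0
```

>>> move_arm(
  rows=[
    {"dx": 0, "dy": 0, "dz": 0, "spin": 0},
    {"dx": 0, "dy": 0, "dz": 0, "spin": 0},
    {"dx": 0, "dy": 0, "dz": 0, "spin": 0},
    {"dx": 0, "dy": 0, "dz": 0, "spin": 0},
    {"dx": 0, "dy": 0, "dz": 0, "spin": 0},
  ],
)

```text
time_s: 19.65
eef_pos: [464.4, 37.9, 21.7]
orientation: [180.0, 0.1, 180.0]
ft_force: [-0.6, 0.3, 7.6]
gripper_width: 12.3
grip_force: 30.0
```

>>> move_arm(
  rows=[
    {"dx": 0, "dy": 0, "dz": -20, "spin": 0},
    {"dx": 0, "dy": 0, "dz": -25, "spin": 0},
    {"dx": 0, "dy": 0, "dz": -30, "spin": 0},
    {"dx": 0, "dy": 0, "dz": -30, "spin": 0},
    {"dx": 0, "dy": 0, "dz": 0, "spin": 0},
  ],
)

```text
time_s: 20.07
eef_pos: [467.0, 38.2, 130.4]
orientation: [179.9, 0.5, 180.0]
ft_force: [0.5, -0.1, 0.2]
gripper_width: 12.1
grip_force: 30.0
```

>>> move_arm(
  rows=[
    {"dx": 4, "dy": -35, "dz": 0, "spin": 0},
    {"dx": 4, "dy": -35, "dz": 0, "spin": 0},
    {"dx": 4, "dy": -35, "dz": 0, "spin": 0},
    {"dx": 4, "dy": -35, "dz": 0, "spin": 0},
    {"dx": 4, "dy": -35, "dz": 0, "spin": 0},
  ],
)

```text
time_s: 20.48
eef_pos: [443.0, -138.5, 125.6]
orientation: [180.0, -0.0, -180.0]
ft_force: [1.0, 0.5, -0.4]
gripper_width: 12.1
grip_force: 30.0
```

>>> move_arm(
  rows=[
    {"dx": 4, "dy": -35, "dz": 0, "spin": 0},
    {"dx": 0, "dy": -35, "dz": 0, "spin": 0},
    {"dx": 0, "dy": -35, "dz": 0, "spin": 0},
    {"dx": 0, "dy": -35, "dz": 0, "spin": 0},
    {"dx": 0, "dy": -35, "dz": 0, "spin": 0},
  ],
)

```text
time_s: 20.9
eef_pos: [439.0, -313.7, 125.5]
orientation: [180.0, -0.0, 180.0]
ft_force: [0.5, 0.3, -0.4]
gripper_width: 11.6
grip_force: 30.0
```

>>> move_arm(
  rows=[
    {"dx": 0, "dy": -35, "dz": 0, "spin": 0},
    {"dx": 0, "dy": -30, "dz": 0, "spin": 0},
    {"dx": 0, "dy": 0, "dz": 0, "spin": 0},
    {"dx": 0, "dy": 0, "dz": 25, "spin": 0},
    {"dx": 0, "dy": 0, "dz": 30, "spin": 0},
  ],
)

```text
time_s: 21.32
eef_pos: [440.9, -378.6, 71.7]
orientation: [-179.8, 0.2, 179.9]
ft_force: [0.8, 0.4, -0.3]
gripper_width: 12.2
grip_force: 30.0
```

>>> move_arm(
  rows=[
    {"dx": 0, "dy": 0, "dz": 30, "spin": 0},
    {"dx": 0, "dy": 0, "dz": 16, "spin": 0},
    {"dx": 0, "dy": 0, "dz": 9, "spin": 0},
    {"dx": 0, "dy": 0, "dz": 0, "spin": 0},
    {"dx": 0, "dy": 0, "dz": 0, "spin": 0},
  ],
)

```text
time_s: 21.73
eef_pos: [439.8, -376.9, 16.0]
orientation: [180.0, -0.0, 180.0]
ft_force: [1.0, -0.2, -0.8]
gripper_width: 12.0
grip_force: 30.0
```

>>> move_arm(
  rows=[
    {"dx": 0, "dy": 0, "dz": 0, "spin": 0},
    {"dx": 0, "dy": 0, "dz": 0, "spin": 0},
    {"dx": 0, "dy": 0, "dz": 0, "spin": 0},
    {"dx": 0, "dy": 0, "dz": 0, "spin": 0},
    {"dx": 0, "dy": 0, "dz": 0, "spin": 0},
  ],
  claw=22,
)

```text
time_s: 22.15
eef_pos: [440.0, -377.5, 16.6]
orientation: [-180.0, 0.0, 180.0]
ft_force: [-0.6, 0.5, 0.5]
gripper_width: 22.2
grip_force: 0.0
```

>>> move_arm(
  rows=[
    {"dx": 0, "dy": 0, "dz": -25, "spin": 0},
    {"dx": 0, "dy": 0, "dz": -35, "spin": 0},
    {"dx": 0, "dy": 0, "dz": -35, "spin": 0},
    {"dx": 0, "dy": 0, "dz": -35, "spin": 0},
    {"dx": 0, "dy": 0, "dz": 0, "spin": 0},
  ],
)

```text
time_s: 22.57
eef_pos: [443.3, -380.1, 152.8]
orientation: [-179.6, 0.5, 180.0]
ft_force: [0.8, -0.5, 0.6]
gripper_width: 21.7
grip_force: 0.0
```

```bash
python3 - <<'E'
from h import *
s=manip.sense();print(s['eef_pos'],s['orientation'],s['time_s'],s['gripper_width'])
im,P=snap('wrist','w10.png')
find('wrist',['tool_tray','yellow_driver','red_driver','cutters'],P)
im,_=snap('top'); find('top',['red_driver','yellow_driver','cutters','brush'])
L=np.vstack([cv2.resize(cv2.cvtColor(cv2.imread('pics/w10.png'),cv2.COLOR_BGR2RGB),(400,300)), cv2.resize(im[240:350,130:520],(400,113))])
cv2.imwrite('pics/m10.png',L[:,:,::-1])
E
```

```text
[ 443.30941028 -380.10529615  152.77164752] [-179.56287972    0.54575974  179.97358774] 22.5667 21.69373651541313
wrist tool_tray 0.75 [ 460. -366.   -1.]
wrist yellow_driver 0.93 [ 464. -379.    8.]
wrist red_driver 0.93 [ 460. -406.    2.]
wrist cutters 0.55 [ 463. -329.    5.]
top red_driver 0.49 [ 459. -404.    3.]
top yellow_driver 0.67 [ 474. -122.   15.]
top cutters 0.88 [ 464. -326.    3.]
```

View pics/m10.png

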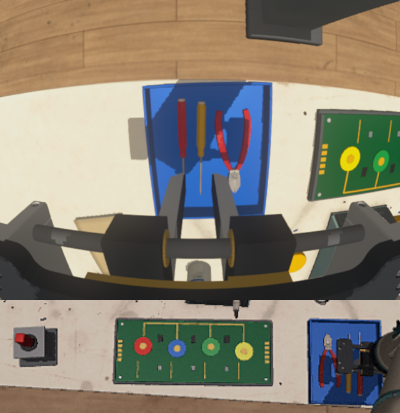

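All three tools lie in the tray and the board is clear. Next, over to the probe, raising first.

>>> move_arm(
  rows=[
    {"dx": -2, "dy": 10, "dz": -30, "spin": 0},
    {"dx": -2, "dy": 20, "dz": -30, "spin": 0},
    {"dx": -2, "dy": 37, "dz": 0, "spin": 0},
    {"dx": -2, "dy": 37, "dz": 0, "spin": 0},
    {"dx": -2, "dy": 37, "dz": 0, "spin": 0},
  ],
  claw=50,
)

```text
time_s: 23.48
eef_pos: [449.8, -235.0, 206.2]
orientation: [-180.0, 0.0, 179.9]
ft_force: [0.8, 0.8, -0.3]
gripper_width: 49.2
grip_force: 0.0
```

>>> move_arm(
  rows=[
    {"dx": -2, "dy": 37, "dz": 0, "spin": 0},
    {"dx": 0, "dy": 37, "dz": 0, "spin": 0},
    {"dx": 0, "dy": 37, "dz": 0, "spin": 0},
    {"dx": 0, "dy": 37, "dz": 0, "spin": 0},
    {"dx": 0, "dy": 37, "dz": 0, "spin": 0},
  ],
)

```text
time_s: 23.9
eef_pos: [451.4, -49.5, 205.8]
orientation: [180.0, -0.0, 180.0]
ft_force: [-0.1, -0.0, -0.8]
gripper_width: 50.4
grip_force: 0.0
```

>>> move_arm(
  rows=[
    {"dx": 0, "dy": 37, "dz": 0, "spin": 0},
    {"dx": 0, "dy": 37, "dz": 0, "spin": 0},
    {"dx": 0, "dy": 37, "dz": 0, "spin": 0},
    {"dx": 0, "dy": 37, "dz": 0, "spin": 0},
    {"dx": 0, "dy": 37, "dz": 0, "spin": 0},
  ],
)

```text
time_s: 24.32
eef_pos: [451.5, 135.6, 205.8]
orientation: [-180.0, -0.0, 180.0]
ft_force: [0.6, -1.0, -0.1]
gripper_width: 50.1
grip_force: 0.0
```

>>> move_arm(
  rows=[
    {"dx": 0, "dy": 37, "dz": 0, "spin": 0},
    {"dx": 0, "dy": 37, "dz": 0, "spin": 0},
    {"dx": 0, "dy": 37, "dz": 0, "spin": 0},
    {"dx": 0, "dy": 0, "dz": 0, "spin": 0},
    {"dx": 0, "dy": 0, "dz": 0, "spin": 0},
  ],
)

```text
time_s: 24.73
eef_pos: [451.1, 247.2, 205.4]
orientation: [180.0, -0.1, -179.7]
ft_force: [-0.2, -0.5, 0.0]
gripper_width: 50.3
grip_force: 0.0
```

```bash
python3 - <<'E'
from h import *
s=manip.sense();print(s['eef_pos'],s['orientation'],s['time_s'],s['gripper_width'])
im,P=snap('wrist','w11.png')
find('wrist',['probe','stand','point_red_pad','point_blue_pad','point_green_pad'],P)
find('wrist',['probe','stand'],P,'boxes_of')
E
```

```text
[451.12993716 247.21768121 205.42227967] [ 1.79972250e+02 -5.06276994e-02 -1.79737010e+02] 24.7333 50.2595428977487
wrist probe 0.65 [451. 366.  95.]
wrist stand 0.75 [450. 368.   0.]
wrist point_red_pad 0.87 [474. 112.  18.]
wrist point_blue_pad 0.78 [471.  35.  15.]
wrist point_green_pad 0.85 [478. -46.  22.]
wrist probe 0.87 [450. 360. 137.]
wrist stand 0.68 [436. 344.  86.]
```

View pics/w11.png

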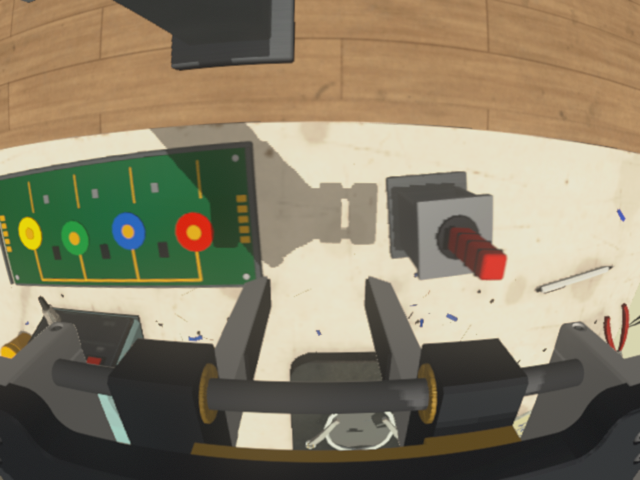

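The probe stands in the stand, its handle top at (490,267), nearly axis-aligned. Bare pads are at red (194,232), blue (128,231), green (74,239) and yellow (30,234). I move above the probe and measure the pads from the stored views.

>>> move_arm(
  rows=[
    {"dx": 0, "dy": 35, "dz": 0, "spin": 0},
    {"dx": 0, "dy": 35, "dz": 0, "spin": 0},
    {"dx": 0, "dy": 34, "dz": 0, "spin": 0},
    {"dx": 0, "dy": 15, "dz": 0, "spin": 0},
    {"dx": 0, "dy": 0, "dz": 0, "spin": 0},
  ],
)

```text
time_s: 25.55
eef_pos: [450.9, 368.4, 205.9]
orientation: [179.8, -0.0, -179.7]
ft_force: [-0.1, -0.8, 0.1]
gripper_width: 50.1
grip_force: 0.0
```

>>> move_arm(
  rows=[
    {"dx": 0, "dy": 0, "dz": 0, "spin": 0},
    {"dx": 0, "dy": 0, "dz": 0, "spin": 0},
    {"dx": 0, "dy": 0, "dz": 0, "spin": 0},
    {"dx": 0, "dy": 0, "dz": 0, "spin": 0},
    {"dx": 0, "dy": 0, "dz": 0, "spin": 0},
  ],
)

```text
time_s: 25.97
eef_pos: [452.4, 362.6, 206.1]
orientation: [-180.0, 0.0, 179.9]
ft_force: [-0.0, -0.2, 0.7]
gripper_width: 49.7
grip_force: 0.0
```

```bash
python3 - <<'E'
from h import *
s=manip.sense();print(s['eef_pos'],s['orientation'],s['time_s'],s['gripper_width'])
im,P=snap('wrist','w12.png')
find('wrist',['probe','stand','point_red_pad'],P)
find('wrist',['probe'],P,'boxes_of')
R=Ro.from_euler('xyz',[-179.97,0,-179.74],degrees=True).as_matrix()
Q=(R,np.array([451.1,247.2,205.4]))
for n,p in dict(red=(194,232),blue=(128,231),green=(74,239),yellow=(30,234)).items(): print('w11',n,ray('wrist',p,17,Q).round(1))
Q=(Ro.from_euler('xyz',[-179.96,0,179.8],degrees=True).as_matrix(),np.array([463.9,36.1,124.9]))
for n,p in dict(red=(414,243),green=(220,254),yellow=(135,246)).items(): print('w9',n,ray('wrist',p,17,Q).round(1))
E
```

```text
[452.38427844 362.6413597  206.14335811] [-1.79978864e+02  1.17229978e-02  1.79885561e+02] 25.9667 49.68004852565453
wrist probe 0.72 [450. 369.  94.]
wrist stand 0.84 [452. 367.  -1.]
wrist point_red_pad 0.84 [473. 116.  14.]
wrist probe 0.89 [443. 365. 144.]
w11 red [470.4 115.2  17. ]
w11 blue [469.2  33.6  17. ]
w11 green [479.1 -48.2  17. ]
w11 yellow [ 472.7 -126.4   17. ]
w9 red [469.8 115.8  17. ]
w9 green [478.9 -45.9  17. ]
w9 yellow [ 472.  -125.8   17. ]
```

View pics/w12.png

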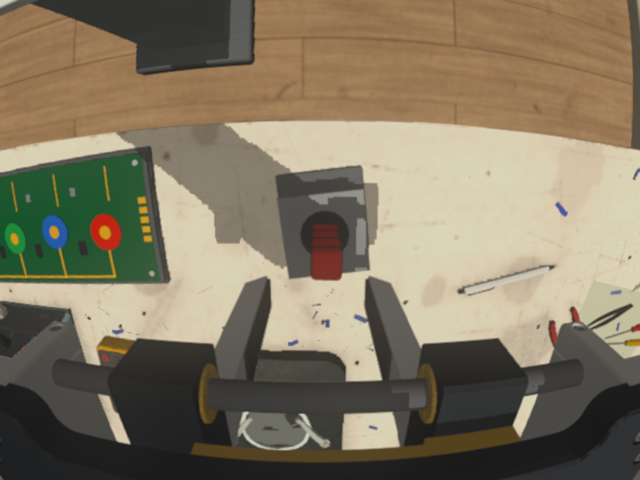

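```bash
python3 - <<'E'
from h import *
P=pose();print(P[1])
for p in((311,278),(342,278),(326,278)): print(ray('wrist',p,168,P).round(1))
for p in((304,232),(349,232)): print('guard',ray('wrist',p,97,P).round(1))
E
```

```text
[452.04184005 363.6494726  206.04560235]
[458.8 359.3 168. ]
[458.9 378.9 168. ]
[458.9 368.8 168. ]
guard [448.6 352.6  97. ]
guard [448.6 388.9  97. ]
```

>>> move_arm(
  rows=[
    {"dx": 2, "dy": 5, "dz": 0, "spin": 0},
    {"dx": 0, "dy": 0, "dz": 25, "spin": 0},
    {"dx": 0, "dy": 0, "dz": 25, "spin": 0},
    {"dx": 0, "dy": 0, "dz": 25, "spin": 0},
    {"dx": 0, "dy": 0, "dz": 15, "spin": 0},
  ],
)

```text
time_s: 26.63
eef_pos: [448.7, 368.5, 113.7]
orientation: [-179.9, -0.1, -180.0]
ft_force: [-0.4, -0.5, 0.2]
gripper_width: 50.1
grip_force: 0.0
```

>>> move_arm(
  rows=[
    {"dx": 0, "dy": 0, "dz": 8, "spin": 0},
    {"dx": 0, "dy": 0, "dz": 0, "spin": 0},
    {"dx": 0, "dy": 0, "dz": 0, "spin": 0},
    {"dx": 0, "dy": 0, "dz": 0, "spin": 0},
    {"dx": 0, "dy": 0, "dz": 0, "spin": 0},
  ],
)

```text
time_s: 27.05
eef_pos: [450.7, 369.6, 109.2]
orientation: [179.9, 0.1, 180.0]
ft_force: [-0.5, 0.7, 0.0]
gripper_width: 49.8
grip_force: 0.0
```

>>> move_arm(
  rows=[
    {"dx": 0, "dy": 0, "dz": 0, "spin": 0},
    {"dx": 0, "dy": 0, "dz": 0, "spin": 0},
    {"dx": 0, "dy": 0, "dz": 0, "spin": 0},
    {"dx": 0, "dy": 0, "dz": 0, "spin": 0},
    {"dx": 0, "dy": 0, "dz": 0, "spin": 0},
  ],
  claw=5,
)

```text
time_s: 27.47
eef_pos: [450.0, 368.8, 108.1]
orientation: [180.0, 0.0, 180.0]
ft_force: [-0.2, -0.2, -0.4]
gripper_width: 20.2
grip_force: 3.8
```

>>> move_arm(
  rows=[
    {"dx": 0, "dy": 0, "dz": 0, "spin": 0},
    {"dx": 0, "dy": 0, "dz": 0, "spin": 0},
    {"dx": 0, "dy": 0, "dz": 0, "spin": 0},
    {"dx": 0, "dy": 0, "dz": 0, "spin": 0},
    {"dx": 0, "dy": 0, "dz": 0, "spin": 0},
  ],
)

```text
time_s: 27.88
eef_pos: [450.0, 368.8, 108.1]
orientation: [-180.0, 0.0, 180.0]
ft_force: [-0.3, -0.8, 2.9]
gripper_width: 19.7
grip_force: 29.9
```

Gripped at TCP (450,369,108), so the tip is 86 mm below the TCP. Lift clear and check.

>>> move_arm(
  rows=[
    {"dx": 0, "dy": 0, "dz": -10, "spin": 0},
    {"dx": 0, "dy": 0, "dz": -25, "spin": 0},
    {"dx": 0, "dy": 0, "dz": -30, "spin": 0},
    {"dx": 0, "dy": 0, "dz": -30, "spin": 0},
    {"dx": 0, "dy": 0, "dz": -15, "spin": 0},
  ],
)

```text
time_s: 28.3
eef_pos: [451.0, 370.1, 221.9]
orientation: [179.8, 0.2, 180.0]
ft_force: [0.5, 0.7, -1.3]
gripper_width: 19.7
grip_force: 29.9
```

>>> move_arm(
  rows=[
    {"dx": 0, "dy": 0, "dz": 0, "spin": 0},
    {"dx": 0, "dy": 0, "dz": 0, "spin": 0},
    {"dx": 0, "dy": 0, "dz": 0, "spin": 0},
    {"dx": 0, "dy": 0, "dz": 0, "spin": 0},
    {"dx": 0, "dy": 0, "dz": 0, "spin": 0},
  ],
)

```text
time_s: 28.72
eef_pos: [449.2, 368.2, 216.4]
orientation: [-179.9, -0.1, 180.0]
ft_force: [-0.5, -0.4, -1.6]
gripper_width: 19.7
grip_force: 29.9
```

```bash
python3 - <<'E'
from h import *
s=manip.sense();print(s['eef_pos'],s['orientation'],s['time_s'],s['gripper_width'])
im,P=snap('wrist','w13.png'); find('wrist',['probe','tip_end','stand'],P)
im2,_=snap('side'); find('side',['probe','tip_end'])
cv2.imwrite('pics/m13.png',np.hstack([cv2.resize(im[100:480,120:520],(400,380)),cv2.resize(im2[60:240,170:340],(359,380))])[:,:,::-1])
E
```

```text
[449.22846751 368.16457324 216.44778108] [-1.79892149e+02 -1.31469003e-01  1.79987151e+02] 28.7167 19.686418214674156
wrist probe 0.74 [454. 362. 199.]
wrist tip_end 0.59 [448. 370. 133.]
wrist stand 0.63 [453. 369.   2.]
side probe 0.54 [452. 368. 200.]
side tip_end 0.67 [ 462. -373.    7.]
```

View pics/m13.png

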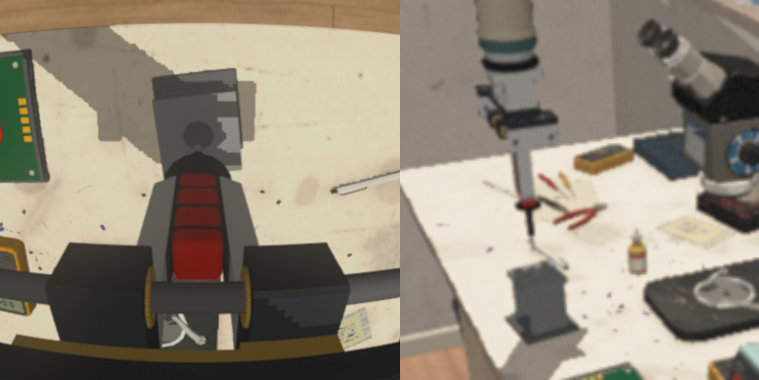

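The probe hangs upright in the grip; network height values agree (origin 200, tip 133). Off to the red pad, stopping with the tip about 15 mm above it.

>>> move_arm(
  rows=[
    {"dx": -3, "dy": -33, "dz": 0, "spin": 0},
    {"dx": -3, "dy": -33, "dz": 0, "spin": 0},
    {"dx": -3, "dy": -33, "dz": 0, "spin": 0},
    {"dx": -3, "dy": -33, "dz": 0, "spin": 0},
    {"dx": -3, "dy": -33, "dz": 0, "spin": 0},
  ],
)

```text
time_s: 29.48
eef_pos: [464.9, 202.4, 218.1]
orientation: [180.0, 0.0, -180.0]
ft_force: [0.8, -0.1, -1.8]
gripper_width: 20.0
grip_force: 29.9
```

>>> move_arm(
  rows=[
    {"dx": -3, "dy": -33, "dz": 0, "spin": 0},
    {"dx": -3, "dy": -33, "dz": 20, "spin": 0},
    {"dx": 0, "dy": -22, "dz": 30, "spin": 0},
    {"dx": 0, "dy": 0, "dz": 30, "spin": 0},
    {"dx": 0, "dy": 0, "dz": 18, "spin": 0},
  ],
)

```text
time_s: 29.9
eef_pos: [470.1, 113.2, 118.1]
orientation: [-179.9, -0.1, 179.8]
ft_force: [-0.7, 0.1, -1.0]
gripper_width: 19.7
grip_force: 29.9
```

>>> move_arm(
  rows=[
    {"dx": 0, "dy": 0, "dz": 0, "spin": 0},
    {"dx": 0, "dy": 0, "dz": 0, "spin": 0},
    {"dx": 0, "dy": 0, "dz": 0, "spin": 0},
    {"dx": 0, "dy": 0, "dz": 0, "spin": 0},
    {"dx": 0, "dy": 0, "dz": 0, "spin": 0},
  ],
)

```text
time_s: 30.32
eef_pos: [471.9, 116.4, 121.2]
orientation: [180.0, 0.1, -180.0]
ft_force: [-0.3, -0.2, -0.9]
gripper_width: 19.6
grip_force: 29.9
```

```bash
python3 - <<'E'
from h import *
s=manip.sense();print(s['eef_pos'],s['orientation'],s['time_s'],s['ft_force'])
im,P=snap('wrist','w14.png'); find('wrist',['probe','tip_end','point_red_pad','point_blue_pad','point_green_pad','point_yellow_pad'],P)
im2,_=snap('side'); cv2.imwrite('pics/m14.png',np.hstack([cv2.resize(im[100:400,120:520],(400,300)),cv2.resize(im2[180:330,210:360],(300,300))])[:,:,::-1])
Q=(Ro.from_euler('xyz',[180,0,180],degrees=True).as_matrix(),np.array([449.7,368.4,217]))
print('hole',ray('wrist',(317,235),92,Q))
E
```

```text
[471.85843724 116.42925001 121.23307518] [ 1.79954537e+02  1.48082709e-01 -1.79984186e+02] 30.3167 [-0.34044487 -0.18076652 -0.92104559]
wrist probe 0.76 [473. 115. 108.]
wrist tip_end 0.51 [470. 118.  37.]
wrist point_blue_pad 0.75 [453. 368.   1.]
wrist point_green_pad 0.56 [451. 368.  -0.]
wrist point_yellow_pad 0.68 [ 475. -126.   17.]
hole [453.43315925 367.76999247  92.        ]
```

View pics/m14.png

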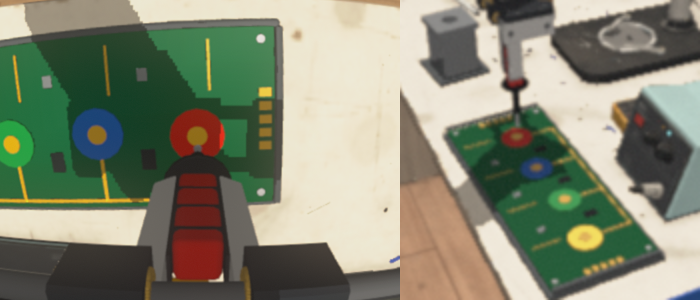

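The tip is lined up over the red pad, pad at column 197 of the crop and tip shadow on it. Press slowly.

>>> move_arm(
  rows=[
    {"dx": 0, "dy": 0, "dz": 6, "spin": 0},
    {"dx": 0, "dy": 0, "dz": 5, "spin": 0},
    {"dx": 0, "dy": 0, "dz": 4, "spin": 0},
    {"dx": 0, "dy": 0, "dz": 2, "spin": 0},
    {"dx": 0, "dy": 0, "dz": 2, "spin": 0},
  ],
)

```text
time_s: 31.13
eef_pos: [470.5, 115.7, 100.5]
orientation: [-180.0, -0.1, 180.0]
ft_force: [-1.4, -0.5, 1.7]
gripper_width: 19.9
grip_force: 29.9
```

>>> move_arm(
  rows=[
    {"dx": 0, "dy": 0, "dz": 1, "spin": 0},
    {"dx": 0, "dy": 0, "dz": 1, "spin": 0},
    {"dx": 0, "dy": 0, "dz": 0, "spin": 0},
    {"dx": 0, "dy": 0, "dz": 0, "spin": 0},
    {"dx": 0, "dy": 0, "dz": 0, "spin": 0},
  ],
)

```text
time_s: 31.55
eef_pos: [470.6, 115.7, 99.1]
orientation: [-180.0, -0.0, 180.0]
ft_force: [-2.1, -1.9, 2.7]
gripper_width: 19.9
grip_force: 29.9
```

```bash
python3 - <<'E'
from h import *
s=manip.sense();print(s['eef_pos'],s['orientation'],s['time_s'],s['ft_force'])
im,P=snap('wrist'); im2,_=snap('side'); cv2.imwrite('pics/m15.png',np.hstack([cv2.resize(im[150:350,220:420],(400,400)),cv2.resize(im2[200:300,230:330],(400,400))])[:,:,::-1])
E
```

```text
[470.63608649 115.72537736  99.08311455] [-1.79992373e+02 -2.10752448e-02  1.79977570e+02] 31.55 [-2.13111726 -1.88180925  2.71072049]
```

About 3.6 N on the red pad. Hold for a second, and check the pad's ray meanwhile.

>>> move_arm(
  rows=[
    {"dx": 0, "dy": 0, "dz": 0, "spin": 0},
    {"dx": 0, "dy": 0, "dz": 0, "spin": 0},
    {"dx": 0, "dy": 0, "dz": 0, "spin": 0},
    {"dx": 0, "dy": 0, "dz": 0, "spin": 0},
    {"dx": 0, "dy": 0, "dz": 0, "spin": 0},
  ],
)

```text
time_s: 32.07
eef_pos: [470.7, 115.7, 98.9]
orientation: [-180.0, -0.0, 180.0]
ft_force: [-1.7, -0.4, 2.4]
gripper_width: 19.7
grip_force: 29.9
```

>>> move_arm(
  rows=[
    {"dx": 0, "dy": 0, "dz": 0, "spin": 0},
    {"dx": 0, "dy": 0, "dz": 0, "spin": 0},
    {"dx": 0, "dy": 0, "dz": 0, "spin": 0},
    {"dx": 0, "dy": 0, "dz": 0, "spin": 0},
    {"dx": 0, "dy": 0, "dz": 0, "spin": 0},
  ],
)

```text
time_s: 32.48
eef_pos: [470.7, 115.8, 98.9]
orientation: [-180.0, -0.0, 180.0]
ft_force: [-2.4, -1.3, 2.2]
gripper_width: 19.8
grip_force: 29.9
```

```bash
python3 - <<'E'
from h import *
im=cv2.imread('pics/w14.png'); hsv=cv2.cvtColor(im,cv2.COLOR_BGR2HSV)
Q=(Ro.from_euler('xyz',[180,0.1,180],degrees=True).as_matrix(),np.array([471.9,116.4,121.2]))
def disc(lo,hi,box):
    m=cv2.inRange(hsv,lo,hi); k=np.zeros_like(m); x0,y0,x1,y1=box; k[y0:y1,x0:x1]=m[y0:y1,x0:x1]
    n,l,st,c=cv2.connectedComponentsWithStats(k); i=1+np.argmax(st[1:,4]); return c[i],st[i]
for nm,lo,hi,b in(('redgold',(15,80,60),(35,255,255),(297,215,340,252)),('bluegold',(15,80,60),(35,255,255),(200,215,235,255)),('greengold',(15,80,60),(35,255,255),(115,225,145,265))):
    c,st=disc(lo,hi,b); print(nm,c.round(1),st,ray('wrist',c,17,Q).round(1))
print(manip.sense()['ft_force'])
E
```

```text
redgold [316.8 235.8] [307 227  20  19 298] [470.4 115.6  17. ]
bluegold [216.4 234.6] [208 226  18  18 263] [469.3  33.9  17. ]
greengold [131.4 244.2] [124 236  16  18 228] [477.9 -46.7  17. ]
[-2.36259713 -1.28313958  2.18174132]
```

Red is centred. Next is yellow at (472.3,−126).

>>> move_arm(
  rows=[
    {"dx": 0, "dy": 0, "dz": -10, "spin": 0},
    {"dx": 0, "dy": 0, "dz": -20, "spin": 0},
    {"dx": 0, "dy": -30, "dz": 0, "spin": 0},
    {"dx": 0, "dy": -30, "dz": 0, "spin": 0},
    {"dx": 0, "dy": -30, "dz": 0, "spin": 0},
  ],
)

```text
time_s: 32.9
eef_pos: [472.3, 25.5, 129.3]
orientation: [180.0, 0.2, -179.9]
ft_force: [-0.1, 0.2, -1.4]
gripper_width: 19.9
grip_force: 29.9
```

>>> move_arm(
  rows=[
    {"dx": -1.6, "dy": -30, "dz": 0, "spin": 0},
    {"dx": 0, "dy": -30, "dz": 0, "spin": 0},
    {"dx": 0, "dy": -30, "dz": 0, "spin": 0},
    {"dx": 0, "dy": -30, "dz": 0, "spin": 0},
    {"dx": 0, "dy": -31.5, "dz": 0, "spin": 0},
  ],
)

```text
time_s: 33.32
eef_pos: [473.5, -127.0, 129.0]
orientation: [-180.0, 0.1, -180.0]
ft_force: [0.8, -0.3, -1.0]
gripper_width: 19.7
grip_force: 29.9
```

>>> move_arm(
  rows=[
    {"dx": 0, "dy": 0, "dz": 0, "spin": 0},
    {"dx": 0, "dy": 0, "dz": 0, "spin": 0},
    {"dx": 0, "dy": 0, "dz": 6, "spin": 0},
    {"dx": 0, "dy": 0, "dz": 6, "spin": 0},
    {"dx": 0, "dy": 0, "dz": 0, "spin": 0},
  ],
)

```text
time_s: 33.73
eef_pos: [471.9, -123.9, 115.7]
orientation: [179.9, -0.1, -179.9]
ft_force: [0.9, 0.0, -0.6]
gripper_width: 19.8
grip_force: 29.9
```

>>> move_arm(
  rows=[
    {"dx": 0, "dy": 0, "dz": 0, "spin": 0},
    {"dx": 0, "dy": 0, "dz": 0, "spin": 0},
    {"dx": 0, "dy": 0, "dz": 0, "spin": 0},
    {"dx": 0, "dy": 0, "dz": 0, "spin": 0},
    {"dx": 0, "dy": 0, "dz": 0, "spin": 0},
  ],
)

```text
time_s: 34.15
eef_pos: [472.6, -125.6, 117.1]
orientation: [-180.0, 0.0, 180.0]
ft_force: [-0.1, 0.4, -1.4]
gripper_width: 19.9
grip_force: 29.9
```

```bash
python3 - <<'E'
from h import *
im,Q=snap('wrist','w16.png'); print(Q[1].round(1)); hsv=cv2.cvtColor(im,cv2.COLOR_RGB2HSV)
m=cv2.inRange(hsv,(10,80,50),(38,255,255)); k=m*0; k[200:265,270:365]=m[200:265,270:365]
n,l,st,c=cv2.connectedComponentsWithStats(k)
for i in range(1,n):
    if st[i,4]>60: print(c[i].round(),st[i],ray('wrist',c[i],17,Q).round(1))
find('wrist',['tip_end','probe','point_yellow_pad','point_green_pad'],Q)
E
```

```text
[ 472.6 -125.6  117.1]
[317. 235.] [ 288  210   58   50 2132] [ 468.8 -126.6   17. ]
wrist tip_end 0.36 [ 473. -124.   31.]
wrist probe 0.87 [ 474. -127.  105.]
wrist point_yellow_pad 0.74 [ 468. -124.   19.]
wrist point_green_pad 0.65 [479. -47.  22.]
```

>>> move_arm(
  rows=[
    {"dx": 0, "dy": 0, "dz": 5, "spin": 0},
    {"dx": 0, "dy": 0, "dz": 5, "spin": 0},
    {"dx": 0, "dy": 0, "dz": 4, "spin": 0},
    {"dx": 0, "dy": 0, "dz": 2, "spin": 0},
    {"dx": 0, "dy": 0, "dz": 1, "spin": 0},
  ],
)

```text
time_s: 34.82
eef_pos: [472.3, -125.7, 99.6]
orientation: [180.0, -0.0, 180.0]
ft_force: [-0.8, 0.2, 2.2]
gripper_width: 20.0
grip_force: 29.9
```

>>> move_arm(
  rows=[
    {"dx": 0, "dy": 0, "dz": 1, "spin": 0},
    {"dx": 0, "dy": 0, "dz": 1, "spin": 0},
    {"dx": 0, "dy": 0, "dz": 0, "spin": 0},
    {"dx": 0, "dy": 0, "dz": 0, "spin": 0},
    {"dx": 0, "dy": 0, "dz": 0, "spin": 0},
  ],
)

```text
time_s: 35.23
eef_pos: [472.4, -125.7, 98.1]
orientation: [-180.0, 0.0, 180.0]
ft_force: [-0.7, 0.6, 2.4]
gripper_width: 19.9
grip_force: 29.9
```

>>> move_arm(
  rows=[
    {"dx": 0, "dy": 0, "dz": 0, "spin": 0},
    {"dx": 0, "dy": 0, "dz": 0, "spin": 0},
    {"dx": 0, "dy": 0, "dz": 0, "spin": 0},
    {"dx": 0, "dy": 0, "dz": 0, "spin": 0},
    {"dx": 0, "dy": 0, "dz": 0, "spin": 0},
  ],
)

```text
time_s: 35.65
eef_pos: [472.4, -125.7, 98.0]
orientation: [180.0, -0.0, 180.0]
ft_force: [-2.0, 0.6, 2.3]
gripper_width: 19.8
grip_force: 29.9
```

>>> move_arm(
  rows=[
    {"dx": 0, "dy": 0, "dz": 0, "spin": 0},
    {"dx": 0, "dy": 0, "dz": 0, "spin": 0},
    {"dx": 0, "dy": 0, "dz": 0, "spin": 0},
    {"dx": 0, "dy": 0, "dz": 0, "spin": 0},
    {"dx": 0, "dy": 0, "dz": 0, "spin": 0},
  ],
)

```text
time_s: 36.07
eef_pos: [472.4, -125.7, 97.9]
orientation: [180.0, -0.0, 180.0]
ft_force: [-1.2, -0.3, 2.5]
gripper_width: 19.8
grip_force: 29.9
```

Yellow pressed at about 3.5 N. Green is next at (478.3,−46.8).

>>> move_arm(
  rows=[
    {"dx": 0, "dy": 0, "dz": -10, "spin": 0},
    {"dx": 0, "dy": 0, "dz": -20, "spin": 0},
    {"dx": -3, "dy": 30, "dz": 0, "spin": 0},
    {"dx": -3, "dy": 30, "dz": 0, "spin": 0},
    {"dx": 0, "dy": 19, "dz": 0, "spin": 0},
  ],
)

```text
time_s: 36.48
eef_pos: [479.5, -44.0, 128.8]
orientation: [179.9, 0.1, -180.0]
ft_force: [0.1, 1.1, -1.5]
gripper_width: 20.0
grip_force: 29.9
```

>>> move_arm(
  rows=[
    {"dx": 0, "dy": 0, "dz": 0, "spin": 0},
    {"dx": 0, "dy": 0, "dz": 0, "spin": 0},
    {"dx": 0, "dy": 0, "dz": 6, "spin": 0},
    {"dx": 0, "dy": 0, "dz": 6, "spin": 0},
    {"dx": 0, "dy": 0, "dz": 5, "spin": 0},
  ],
)

```text
time_s: 36.9
eef_pos: [478.1, -48.0, 110.2]
orientation: [-180.0, -0.0, 179.9]
ft_force: [-0.3, -0.2, -0.9]
gripper_width: 19.8
grip_force: 29.9
```

>>> move_arm(
  rows=[
    {"dx": 0, "dy": 0, "dz": 4, "spin": 0},
    {"dx": 0, "dy": 0, "dz": 4, "spin": 0},
    {"dx": 0, "dy": 0, "dz": 2, "spin": 0},
    {"dx": 0, "dy": 0, "dz": 1, "spin": 0},
    {"dx": 0, "dy": 0, "dz": 1, "spin": 0},
  ],
)

```text
time_s: 37.32
eef_pos: [478.2, -47.1, 98.9]
orientation: [-180.0, -0.0, 180.0]
ft_force: [-0.9, -1.0, 2.1]
gripper_width: 20.1
grip_force: 29.9
```

>>> move_arm(
  rows=[
    {"dx": 0, "dy": 0, "dz": 1, "spin": 0},
    {"dx": 0, "dy": 0, "dz": 0, "spin": 0},
    {"dx": 0, "dy": 0, "dz": 0, "spin": 0},
    {"dx": 0, "dy": 0, "dz": 0, "spin": 0},
    {"dx": 0, "dy": 0, "dz": 0, "spin": 0},
  ],
)

```text
time_s: 37.73
eef_pos: [478.2, -47.0, 98.1]
orientation: [-180.0, -0.0, 180.0]
ft_force: [-1.5, -2.0, 3.9]
gripper_width: 20.0
grip_force: 29.9
```

>>> move_arm(
  rows=[
    {"dx": 0, "dy": 0, "dz": 0, "spin": 0},
    {"dx": 0, "dy": 0, "dz": 0, "spin": 0},
    {"dx": 0, "dy": 0, "dz": 0, "spin": 0},
    {"dx": 0, "dy": 0, "dz": 0, "spin": 0},
    {"dx": 0, "dy": 0, "dz": 0, "spin": 0},
  ],
)

```text
time_s: 38.15
eef_pos: [478.4, -46.7, 98.0]
orientation: [180.0, -0.0, 180.0]
ft_force: [-1.7, -2.8, 4.1]
gripper_width: 19.7
grip_force: 29.9
```

>>> move_arm(
  rows=[
    {"dx": 0, "dy": 0, "dz": 0, "spin": 0},
    {"dx": 0, "dy": 0, "dz": 0, "spin": 0},
    {"dx": 0, "dy": 0, "dz": 0, "spin": 0},
    {"dx": 0, "dy": 0, "dz": 0, "spin": 0},
    {"dx": 0, "dy": 0, "dz": 0, "spin": 0},
  ],
)

```text
time_s: 38.57
eef_pos: [478.5, -46.6, 98.0]
orientation: [180.0, 0.0, 180.0]
ft_force: [-1.2, -1.9, 2.9]
gripper_width: 20.0
grip_force: 29.9
```

Green is done. Blue is at (469.3,33.9).

>>> move_arm(
  rows=[
    {"dx": 0, "dy": 0, "dz": -10, "spin": 0},
    {"dx": 0, "dy": 0, "dz": -20, "spin": 0},
    {"dx": 3, "dy": 30, "dz": 0, "spin": 0},
    {"dx": 3, "dy": 30, "dz": 0, "spin": 0},
    {"dx": 3, "dy": 20.5, "dz": 0, "spin": 0},
  ],
)

```text
time_s: 38.98
eef_pos: [470.1, 37.3, 128.2]
orientation: [179.8, 0.1, -179.9]
ft_force: [-0.5, 0.4, -0.9]
gripper_width: 19.8
grip_force: 29.9
```

>>> move_arm(
  rows=[
    {"dx": 0, "dy": 0, "dz": 0, "spin": 0},
    {"dx": 0, "dy": 0, "dz": 0, "spin": 0},
    {"dx": 0, "dy": 0, "dz": 6, "spin": 0},
    {"dx": 0, "dy": 0, "dz": 6, "spin": 0},
    {"dx": 0, "dy": 0, "dz": 5, "spin": 0},
  ],
)

```text
time_s: 39.4
eef_pos: [469.4, 32.6, 110.0]
orientation: [-180.0, -0.0, 179.9]
ft_force: [0.1, -0.4, -2.5]
gripper_width: 19.7
grip_force: 29.9
```

>>> move_arm(
  rows=[
    {"dx": 0, "dy": 0, "dz": 4, "spin": 0},
    {"dx": 0, "dy": 0, "dz": 4, "spin": 0},
    {"dx": 0, "dy": 0, "dz": 2, "spin": 0},
    {"dx": 0, "dy": 0, "dz": 1, "spin": 0},
    {"dx": 0, "dy": 0, "dz": 1, "spin": 0},
  ],
)

```text
time_s: 39.82
eef_pos: [469.4, 33.4, 99.0]
orientation: [-180.0, -0.0, 180.0]
ft_force: [-1.7, -1.0, 2.5]
gripper_width: 20.0
grip_force: 29.9
```

>>> move_arm(
  rows=[
    {"dx": 0, "dy": 0, "dz": 1, "spin": 0},
    {"dx": 0, "dy": 0, "dz": 0, "spin": 0},
    {"dx": 0, "dy": 0, "dz": 0, "spin": 0},
    {"dx": 0, "dy": 0, "dz": 0, "spin": 0},
    {"dx": 0, "dy": 0, "dz": 0, "spin": 0},
  ],
)

```text
time_s: 40.23
eef_pos: [469.4, 33.5, 98.1]
orientation: [-180.0, -0.0, 180.0]
ft_force: [-1.0, -2.7, 2.5]
gripper_width: 19.7
grip_force: 29.9
```

>>> move_arm(
  rows=[
    {"dx": 0, "dy": 0, "dz": 0, "spin": 0},
    {"dx": 0, "dy": 0, "dz": 0, "spin": 0},
    {"dx": 0, "dy": 0, "dz": 0, "spin": 0},
    {"dx": 0, "dy": 0, "dz": 0, "spin": 0},
    {"dx": 0, "dy": 0, "dz": 0, "spin": 0},
  ],
)

```text
time_s: 40.65
eef_pos: [469.4, 33.6, 97.9]
orientation: [-180.0, -0.0, 180.0]
ft_force: [-0.7, -2.3, 3.2]
gripper_width: 20.1
grip_force: 29.9
```

>>> move_arm(
  rows=[
    {"dx": 0, "dy": 0, "dz": 0, "spin": 0},
    {"dx": 0, "dy": 0, "dz": 0, "spin": 0},
    {"dx": 0, "dy": 0, "dz": 0, "spin": 0},
    {"dx": 0, "dy": 0, "dz": 0, "spin": 0},
    {"dx": 0, "dy": 0, "dz": 0, "spin": 0},
  ],
)

```text
time_s: 41.07
eef_pos: [469.5, 33.9, 98.0]
orientation: [180.0, 0.0, 180.0]
ft_force: [-0.5, -1.2, 4.1]
gripper_width: 19.9
grip_force: 29.9
```

```bash
python3 - <<'E'
from h import *
snap('top'); find('top',['red_driver','yellow_driver','cutters','probe','stand','tool_tray'])
im=cv2.imread('pics/w13.png'); hsv=cv2.cvtColor(im,cv2.COLOR_BGR2HSV)
g=cv2.cvtColor(im,cv2.COLOR_BGR2GRAY)
Q=(Ro.from_euler('xyz',[180,-.1,180],degrees=True).as_matrix(),np.array([449.2,368.2,216.4]))
k=(g[215:248,295:345]<np.median(g[215:248,295:345])-15).astype(np.uint8)
n,l,st,c=cv2.connectedComponentsWithStats(k)
for i in range(1,n):
    if st[i,4]>50: print('hole',c[i]+[295,215],st[i],ray('wrist',c[i]+[295,215],92,Q).round(1))
print(g[215:250:3,295:345:4])
E
```

```text
top red_driver 0.67 [ 461. -404.    5.]
top yellow_driver 0.57 [ 490. -371.   11.]
top cutters 0.57 [ 463. -328.    3.]
top stand 0.74 [459. 367.  -1.]
top tool_tray 0.92 [ 461. -364.   -3.]
hole [317.74431818 234.35606061] [  9   8  28  24 528] [452.  368.2  92. ]
[[ 80  79  79  79  80  80  80  79  80  81  81  81  81]
 [ 80  79  80  79  79  80  80  79  80  80  81 138 137]
 [ 80  79  79  80  78  72  71  76  81  81  80 125 140]
 [ 79  80  80  78  62  61  62  61  70  81  81  81 139]
 [ 79  79  79  63  61  60  61  61  61  76  81  81 139]
 [ 80  79  75  61  61  61  61  62  63  66  81  81 120]
 [ 79  80  71  60  61  60  61  61  62  64  80  81  83]
 [ 79  79  70  61  61  61  61  62  63  63  80  80  82]
 [ 79  79  74  62  62  61  61  62  63  62  79  81  87]
 [ 80  79  77  61  62  61  61  62  63  71  80  81 133]
 [ 80  79  79  70  61  69  76  62  64  79  80 112 135]
 [ 80  80  79  79  70  76  76  67  78  79  80 102 135]]
```

Blue is done. Take the probe back to the stand hole at about (452,368.2): lift 115, then across.

>>> move_arm(
  rows=[
    {"dx": 0, "dy": 0, "dz": -12, "spin": 0},
    {"dx": 0, "dy": 0, "dz": -26, "spin": 0},
    {"dx": 0, "dy": 0, "dz": -30, "spin": 0},
    {"dx": 0, "dy": 0, "dz": -30, "spin": 0},
    {"dx": 0, "dy": 0, "dz": -20, "spin": 0},
  ],
)

```text
time_s: 41.83
eef_pos: [470.6, 35.0, 218.2]
orientation: [179.9, 0.2, -180.0]
ft_force: [-0.3, -0.4, -0.5]
gripper_width: 19.7
grip_force: 29.9
```

>>> move_arm(
  rows=[
    {"dx": 2, "dy": 30, "dz": 0, "spin": 0},
    {"dx": 2, "dy": 34, "dz": 0, "spin": 0},
    {"dx": 2, "dy": 34, "dz": 0, "spin": 0},
    {"dx": 2, "dy": 34, "dz": 0, "spin": 0},
    {"dx": 2, "dy": 34, "dz": 0, "spin": 0},
  ],
)

```text
time_s: 42.25
eef_pos: [459.1, 202.4, 215.8]
orientation: [179.9, 0.0, -180.0]
ft_force: [0.9, -0.3, -1.6]
gripper_width: 20.0
grip_force: 29.9
```

>>> move_arm(
  rows=[
    {"dx": 2, "dy": 34, "dz": 0, "spin": 0},
    {"dx": 2, "dy": 34, "dz": 0, "spin": 0},
    {"dx": 2, "dy": 34, "dz": 0, "spin": 0},
    {"dx": 2, "dy": 34, "dz": 0, "spin": 0},
    {"dx": 0, "dy": 32.6, "dz": 0, "spin": 0},
  ],
)

```text
time_s: 42.67
eef_pos: [450.2, 371.5, 215.6]
orientation: [179.9, -0.1, -179.9]
ft_force: [0.7, -0.8, -1.6]
gripper_width: 19.9
grip_force: 29.9
```

>>> move_arm(
  rows=[
    {"dx": 0, "dy": 0, "dz": 0, "spin": 0},
    {"dx": 0, "dy": 0, "dz": 0, "spin": 0},
    {"dx": 0, "dy": 0, "dz": 0, "spin": 0},
    {"dx": 0, "dy": 0, "dz": 0, "spin": 0},
    {"dx": 0, "dy": 0, "dz": 0, "spin": 0},
  ],
)

```text
time_s: 43.08
eef_pos: [452.0, 367.0, 215.9]
orientation: [-180.0, -0.0, 179.9]
ft_force: [-1.0, 0.5, -0.7]
gripper_width: 20.0
grip_force: 29.9
```

>>> move_arm(
  rows=[
    {"dx": 0, "dy": 0, "dz": 0, "spin": 0},
    {"dx": 0, "dy": 0, "dz": 0, "spin": 0},
    {"dx": 0, "dy": 0, "dz": 0, "spin": 0},
    {"dx": 0, "dy": 0, "dz": 0, "spin": 0},
    {"dx": 0, "dy": 0, "dz": 0, "spin": 0},
  ],
)

```text
time_s: 43.5
eef_pos: [451.6, 368.3, 216.0]
orientation: [180.0, 0.0, 180.0]
ft_force: [-0.5, -0.4, -2.3]
gripper_width: 20.0
grip_force: 29.9
```

```bash
python3 - <<'E'
from h import *
im,Q=snap('wrist','w17.png'); print(Q[1].round(1)); g=cv2.cvtColor(im,cv2.COLOR_RGB2GRAY)
print(g[205:262:3,285:350:4])
k=(g[215:250,295:345]<72).astype(np.uint8)
n,l,st,c=cv2.connectedComponentsWithStats(k)
for i in range(1,n):
    if st[i,4]>50: print('hole',c[i]+[295,215],st[i],ray('wrist',c[i]+[295,215],92,Q).round(1))
find('wrist',['probe','tip_end','stand'],Q)
im2,_=snap('side'); find('side',['probe','tip_end','stand'])
E
```

```text
[451.6 368.3 216. ]
[[ 80  80  80  81  80  80  80  80  80  81  81  81  82  82  84  83  84]
 [ 81  80  80  80  80  79  80  80  80  81  81  82  82  82  82  83  84]
 [ 81  80  80  80  80  79  80  80  80  80  81  80  81  82  82  83  84]
 [ 80  80  79  80  80  80  80  80  80  80  80  81  82  81  82  82  83]
 [ 80  80  80  79  79  80  79  79  77  79  81  81  82 111 138 138 138]
 [ 80  80  80  79  79  79  73  62  62  62  72  80  80 100 140 141 140]
 [ 80  79  79  79  80  76  60  61  61  61  61  74  81  81 105 139 139]
 [ 80  81  79  79  79  65  61  61  62  62  62  64  80  81 127 138 139]
 [ 80  80  79  78  78  62  61  62  62  62  62  63  77  81  98 138 138]
 [ 80  79  79  80  77  61  62  62  62  61  62  63  74  81  80 123 138]
 [ 80  80  80  80  77  60  61  62  61  63  63  62  76  81  81 129 138]
 [ 80  80  80  79  79  62  60  61  61  62  63  63  79  81  83 135 137]
 [ 81  80  80  79  79  73  62  62  62  62  63  71  80  82 117 135 136]
 [ 81  80  80  79  79  79  70  63  69  63  67  79  80 126 135 135 135]
 [ 80  80  80  80  79  79  78  75  77  76  79  79  80 125 135 134 134]
 [ 81  80  80  79  79  79  80  75  66  76  79  79  80  80 107  92 131]
 [ 81  81  80  79  79  79  78  45  41  44  77  80  79  80  80  82  81]
 [ 82  80  80  79  75  48  42  44  44  43  43  48  72  80  81  81  82]
 [ 82  80  80  70  44  45  43  44  43  43  44  45  44  68  81  82  83]]
hole [317.38748137 232.0804769 ] [  8   3  30  29 671] [452.5 368.   92. ]
wrist probe 0.93 [453. 366. 200.]
wrist tip_end 0.58 [451. 371. 130.]
wrist stand 0.78 [453. 368.   1.]
side stand 0.57 [456. 368.   5.]
```

The hole is at (452.5,368.0) and the TCP is over it within 1 mm. Lower it.

>>> move_arm(
  rows=[
    {"dx": -1, "dy": 0, "dz": 10, "spin": 0},
    {"dx": 0, "dy": 0, "dz": 12, "spin": 0},
    {"dx": 0, "dy": 0, "dz": 12, "spin": 0},
    {"dx": 0, "dy": 0, "dz": 12, "spin": 0},
    {"dx": 0, "dy": 0, "dz": 12, "spin": 0},
  ],
)

```text
time_s: 44.32
eef_pos: [452.4, 368.2, 156.7]
orientation: [-180.0, -0.0, 180.0]
ft_force: [0.1, -0.6, -1.4]
gripper_width: 20.1
grip_force: 29.9
```

>>> move_arm(
  rows=[
    {"dx": 0, "dy": 0, "dz": 12, "spin": 0},
    {"dx": 0, "dy": 0, "dz": 12, "spin": 0},
    {"dx": 0, "dy": 0, "dz": 12, "spin": 0},
    {"dx": 0, "dy": 0, "dz": 6, "spin": 0},
    {"dx": 0, "dy": 0, "dz": 3, "spin": 0},
  ],
)

```text
time_s: 44.73
eef_pos: [451.9, 367.8, 111.5]
orientation: [-179.9, -0.1, 180.0]
ft_force: [0.9, 0.2, -1.7]
gripper_width: 20.0
grip_force: 29.9
```

>>> move_arm(
  rows=[
    {"dx": 0, "dy": 0, "dz": 1, "spin": 0},
    {"dx": 0, "dy": 0, "dz": 1, "spin": 0},
    {"dx": 0, "dy": 0, "dz": 0.5, "spin": 0},
    {"dx": 0, "dy": 0, "dz": 0, "spin": 0},
    {"dx": 0, "dy": 0, "dz": 0, "spin": 0},
  ],
)

```text
time_s: 45.15
eef_pos: [452.8, 368.6, 111.0]
orientation: [180.0, 0.0, 180.0]
ft_force: [0.5, -0.2, -0.7]
gripper_width: 19.9
grip_force: 29.9
```

>>> move_arm(
  rows=[
    {"dx": 0, "dy": 0, "dz": 1, "spin": 0},
    {"dx": 0, "dy": 0, "dz": 1, "spin": 0},
    {"dx": 0, "dy": 0, "dz": 0.5, "spin": 0},
    {"dx": 0, "dy": 0, "dz": 0, "spin": 0},
    {"dx": 0, "dy": 0, "dz": 0, "spin": 0},
  ],
)

```text
time_s: 45.57
eef_pos: [452.6, 368.5, 108.1]
orientation: [180.0, 0.0, 180.0]
ft_force: [-0.6, -0.1, 0.9]
gripper_width: 19.9
grip_force: 29.9
```

Weight is taken up (force about 0), so the guard is on the plate. Release and rise.

>>> move_arm(
  rows=[
    {"dx": 0, "dy": 0, "dz": 0, "spin": 0},
    {"dx": 0, "dy": 0, "dz": 0, "spin": 0},
    {"dx": 0, "dy": 0, "dz": 0, "spin": 0},
    {"dx": 0, "dy": 0, "dz": 0, "spin": 0},
    {"dx": 0, "dy": 0, "dz": 0, "spin": 0},
  ],
  claw=50,
)

```text
time_s: 45.98
eef_pos: [452.6, 368.4, 108.0]
orientation: [180.0, 0.0, 180.0]
ft_force: [0.2, 0.2, 0.7]
gripper_width: 48.8
grip_force: 0.0
```

>>> move_arm(
  rows=[
    {"dx": 0, "dy": 0, "dz": 0, "spin": 0},
    {"dx": 0, "dy": 0, "dz": -20, "spin": 0},
    {"dx": 0, "dy": 0, "dz": -35, "spin": 0},
    {"dx": 0, "dy": 0, "dz": -35, "spin": 0},
    {"dx": 0, "dy": 0, "dz": -30, "spin": 0},
  ],
)

```text
time_s: 46.4
eef_pos: [452.6, 368.6, 229.9]
orientation: [180.0, 0.0, 180.0]
ft_force: [1.6, 0.6, -0.7]
gripper_width: 49.8
grip_force: 0.0
```

>>> move_arm(
  rows=[
    {"dx": 0, "dy": -30, "dz": 0, "spin": 0},
    {"dx": 0, "dy": -30, "dz": 0, "spin": 0},
    {"dx": 0, "dy": -30, "dz": 0, "spin": 0},
    {"dx": 0, "dy": 0, "dz": 0, "spin": 0},
    {"dx": 0, "dy": 0, "dz": 0, "spin": 0},
  ],
)

```text
time_s: 46.82
eef_pos: [453.0, 276.7, 228.3]
orientation: [-180.0, 0.0, 179.8]
ft_force: [-0.8, 0.7, 0.9]
gripper_width: 50.2
grip_force: 0.0
```

```bash
python3 - <<'E'
from h import *
im,Q=snap('wrist','w18.png'); print(Q[1].round(1))
find('wrist',['probe','stand'],Q); find('wrist',['probe'],Q,'boxes_of')
snap('top','top18.png'); find('top',['probe','stand','cutters','yellow_driver','red_driver','tool_tray'],n=2)
find('top',['yellow_driver','cutters','red_driver'],None,'boxes_of')
snap('side'); find('side',['probe','stand','cutters','yellow_driver','red_driver','tool_tray'])
E
```

```text
[453.  276.7 228.3]
wrist probe 0.97 [452. 371.  94.]
wrist stand 0.68 [453. 369.   2.]
wrist probe 0.91 [451. 360. 139.]
top stand 0.56 [ 489. -370.   10.]
top cutters 0.73 [ 463. -328.    3.]
top yellow_driver 0.75 [ 485. -369.   10.]
top red_driver 0.51 [ 459. -404.    5.]
top tool_tray 0.74 [ 458. -364.   -6.]
top yellow_driver 0.73 [460.  -5.  10.]
top cutters 0.7 [ 458. -328.    9.]
top red_driver 0.51 [ 433. -401.   15.]
side probe 0.54 [454. 366.  85.]
side stand 0.62 [455. 369.   1.]
side cutters 0.6 [ 463. -329.    6.]
side yellow_driver 0.5 [ 486. -378.    9.]
side red_driver 0.78 [ 462. -408.    7.]
side tool_tray 0.95 [ 459. -371.    5.]
```

Probe upright in the stand. All tools are well inside the tray; the yellow driver was nudged about 2 cm but is still inside. Handing in.

```bash
python3 -c "
from station import manip
print(manip.job_done())"
```

```text
the job is handed in; nothing more can be done
None
```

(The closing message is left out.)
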